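# Set up the folding gauge rack in the spinning shop

### The job

Get the folding rack ready and fill it: fold its hinged plywood back panel up until it stands square to the base, and lock it there by pushing the wooden-handled steel pin home through the eyes at the side of the rack. Only once it is pinned, stand every plywood gauge lying on the bench on the rack's base in front of the panel, each upright on one of its short thin edges, on its own and let go. Leave the other things on the bench where they are.

Things in the scene. Friction and masses are not known exactly. Their poses are not given: they have to be found in the camera images.
- rack: fixed folding rack: grey wooden base 190 (x) by 280 (y) by 18 (z) mm; origin centre of underside, x away from the robot, z up. Panel hinge along y at x 45, z 26. Two steel eye plates 44 wide (x), 12 thick (y), 108 mm tall stand behind the panel at x 73, y -122 and -86. Room for the gauges: x -95 to 35, y -140 to 140 mm, top at z 18
- panel (a joint): angle of the rack's hinged panel, rad: 0 folded flat over the base towards the robot, 1.571 upright, square to the base; stop at 1.95. The stiff hinge stays where left (0.5 N m). Plywood, 220 mm wide, 12 thick, reaching 144 mm from the hinge; starts leaning over the base
- panel_edge (a point): middle of the panel's free edge (moves with the panel), 144 mm from the hinge; x of this frame points from here to the hinge, y along the hinge, z is the panel's back face
- panel_hinge (a point): point on the hinge axis in the middle of the panel; y of this frame is the hinge axis
- panel_eye (a point): centre of the 16 mm square hole in the steel ear (12 mm thick, 44 wide) on the panel's back, which swings between the two fixed eye plates; with the panel upright all three holes are in line and this point is 24 mm from rack_eye along the rack's y
- rack_eye (a point): centre of the mouth of the outer fixed eye plate's hole (16 mm square), on its outer face at rack x = 73, y = -128, z = 86 mm; frame parallel to the rack's. The pin goes in along the rack's +y; the inner plate's far face is 48 mm in
- pin: loose locking pin, 0.11 kg: steel rod 12 mm thick along +x from the origin, 85 mm long, last 10 mm tapered; flat wooden handle 80 mm long along -x from the origin, 24 mm wide (y), z -6 to +14 mm. Origin on the rod's axis at the handle's shoulder, 6 mm above the bench at the start. Home when the shoulder meets the outer eye plate
- pin_tip (a point): tip of the pin's rod, 85 mm from the pin's origin along its x
- gauge0: loose plywood profile gauge, a plain slab 100 (x) by 60 (y) by 20 (z) mm, 0.11 kg, with a dark hanging hole near one short end; origin at the slab's centre; all gauges are alike and start lying flat on the bench; some may be absent
- gauge1: loose plywood profile gauge, a plain slab 100 (x) by 60 (y) by 20 (z) mm, 0.11 kg, with a dark hanging hole near one short end; origin at the slab's centre; all gauges are alike and start lying flat on the bench; some may be absent
- gauge2: loose plywood profile gauge, a plain slab 100 (x) by 60 (y) by 20 (z) mm, 0.11 kg, with a dark hanging hole near one short end; origin at the slab's centre; all gauges are alike and start lying flat on the bench; some may be absent
- gauge3: loose plywood profile gauge, a plain slab 100 (x) by 60 (y) by 20 (z) mm, 0.11 kg, with a dark hanging hole near one short end; origin at the slab's centre; all gauges are alike and start lying flat on the bench; some may be absent
- former: bystander: turned wooden cone, 72 mm across, 75 mm tall, origin under its centre
- puck: bystander: steel disc, 48 mm across, 30 mm tall, origin under its centre
- oilcan: bystander: green can, 60 mm across, 140 mm tall, origin under its centre
- stone: bystander: grey sharpening stone, 60 by 130 by 24 mm, origin under its centre
- cup: bystander: aluminium cup, 80 mm across, 70 mm tall, origin under its centre
Things that resemble listed ones, but are neither listed nor needed, are in the scene too. Leave any green, pink or turquoise look-alike of the gauge1 alone.

How it is judged:
By the outcome, as a careful person would: the job done as asked, in the order asked, and still so for the second after the job is handed in, with the robot touching nothing.
Of gauge0, gauge1, gauge2, gauge3 only 2 to 4 are there at a start; the rules pass over those that are not, and their reading is None.
At some moment in a run one of pin may be knocked a few centimetres aside while the robot is not near it.
Once in a run the grip may slacken for a moment while it holds something.
It also fails if it takes over 210 s, if anything falls off the work surface, if the arm or the gripper's body presses on something with over 40 N, if the wrist force passes 120 N, or if a joint passes its speed limit or range.

### The arm

A 6-joint arm with a two-finger parallel gripper is mounted at the origin on the work surface. World frame = base frame: x ahead of the robot, y to its left, z up, the work surface at z = 0. Lengths are in m, angles in rad, forces in N, time in s.
With the tool pointing down it reaches from about 0.325 to 0.925 m from the base axis. Payload 3.1 kg.
Tool frame: the origin (TCP) lies on the centre line of the jaws, within the pads' length; the fingertips stand 19 mm ahead of it and the grasp point (between the pads) is the TCP (env.tip_extent is the distance from the TCP to the fingertips, in m); z points along the fingers, y is the line along which they close (so a half turn about z gives the same grasp; the last joint's range is limited). The gripper opens to 85 mm and grips with 20 to 120 N. Pads are 22 mm wide; open, the fingers measure 114 mm over their backs; the gripper's body (76 mm by 85 mm) begins 54 mm behind the grasp point. The pads swing forward as they close: fully open they stand 13 mm farther back than shut.
Start: joints at [1.064, 0.217, 1.613, -0, 1.311, -0.112], TCP at [0.24, 0.577, 0.25] pointing down, gripper open.
Joint ranges: [-2.75, 2.75], [-0.78, 2.1], [0.31, 2.55], [-1.13, 4.27], [0.13, 2.63], [-2.58, 2.58]. Speed limits (rad/s): [2.79, 2.79, 3.14, 3.14, 3.14, 3.14].

### API

Orientations are given as a unit quaternion [w, x, y, z].
In Python, from station import env, get_image, workorder gives the robot as it stands.
- The arm moves only by the tool step_arm, never from a script. Its argument "series" is a list of rows, each an object with "delta_rot": the turn, a rotation vector about the tool's x, y, z in rad, a list of three; "translation": the shift along the tool's x, y, z in cm, a list of three; "claw": the closure, from -1 (fully open) to 1 (shut). In form: [{"delta_rot": [wx, wy, wz], "translation": [dx, dy, dz], "claw": claw}, ...]. A call has 1 to 12 rows; each row is the pose to reach, as a shift and turn from the pose commanded when the call began, along the tool's axes at that moment; what a row does not reach only later rows make up. A row lasts 1/12 s, in which the tool goes at most 41.7 mm and 7.16 degrees, less where a joint would pass 70% of its speed; a pose out of reach is approached as far as the arm can. A call with a gripper value outside its range is refused whole. The fingers move at their own pace and stop on an object; "force" is the grip in N (left out, the last holds). Time passes only in rows, so rows that repeat a pose let the fingers close. It gives the time, the measured TCP pose, the force, the opening and the grip force at its end, in the units of the state.
- env.state(): the state, without advancing time (a new reading comes with each control period).
- get_image(name): name is "side" or "top"; returns a dict with "image" (480x640x3 uint8, blue, green, red), "mtx" (3x3 intrinsics, pixels), "R" (3x3) and "t" (3): a world point X has camera coordinates R X + t. Camera axes: x right, y down, z forward; pixel columns grow to the right and rows downward; lengths in m; the calibration is good to about 2 mm. A picture is of the moment at which its call begins. There is no depth.
- workorder.close_job(): hands the job in; it is judged then, once.
The state is a dict: "time": time; "joint_pos": joint angles; "qvel": joint speeds; "tau": joint torques, N m; "ee_pos": TCP position; "eef_rot": TCP orientation; "force": force on the tool from outside, world axes, zero at the start; "torque": the same for the moment, N m; "opening": finger opening in m; "grasp_force": force on a finger pad.
Only numpy, scipy, OpenCV 4.12 (cv2) and the standard library are available. Lean on these libraries where they do the work, as an engineer would, in place of code of your own. Each camera call takes 0.05 s, during which the arm holds its last target. There are 200 camera calls.

## Working session

There is one attempt and no reset: what is moved stays moved. The work goes in short steps, Python scripts to look and compute and a tool call to move; the robot and the scene stay as the last step left them, time stands still between calls to the robot, and variables do not carry over. Pictures are saved under pics/ and viewed, at most 14 in all, crops included, and the job is handed in when it is done.

Besides the shell and the picture viewer there is one more tool, called after "Call:" as name([rows], argument=value, ...), one row to a line, values as JSON. step_arm: Moves the arm, as the interface text tells. Its arguments: {"type":"object","properties":{"series":{"type":"array"},"force":{"type":"number"}},"required":["series"]}

```bash
ls; mkdir -p pics; python3 - <<'E'
from station import env,get_image
import cv2
for n in("top","side"):
    d=get_image(n); cv2.imwrite(f"pics/{n}0.png",d["image"]); print(n,d["mtx"].tolist(),d["R"].round(4).tolist(),d["t"].round(4).tolist())
print(env.state(), env.tip_extent)
E
```

```text
pics
top [[534.738219613414, 0.0, 332.4281162822479], [0.0, 534.738219613414, 232.66138095012084], [0.0, 0.0, 1.0]] [[-0.0038, -0.9999, -0.0162], [-0.9851, 0.0065, -0.1718], [0.1719, 0.0153, -0.985]] [0.0055, 0.5829, 1.3024]
side [[441.83293133404686, 0.0, 321.4643079382536], [0.0, 441.83293133404686, 244.95426684989042], [0.0, 0.0, 1.0]] [[0.6967, -0.7172, -0.0138], [-0.5223, -0.494, -0.6951], [0.4917, 0.4915, -0.7188]] [-0.399, 0.3328, 0.8947]
{'time': 0.1, 'joint_pos': array([ 1.06381515e+00,  2.17648048e-01,  1.61478710e+00,  3.25400785e-05,
        1.31132720e+00, -1.12203325e-01]), 'qvel': array([-0.00100913, -0.00178729, -0.00232959,  0.00089082,  0.00250428,
       -0.001258  ]), 'tau': array([ 1.55858652e-04, -3.98074722e+01, -3.04968202e+01, -2.47927613e-05,
        4.18552911e-03,  1.34571368e-05]), 'ee_pos': array([0.24000721, 0.57632016, 0.24911083]), 'eef_rot': array([-3.45494996e-04,  1.96113624e-01,  9.80580578e-01, -1.02848407e-03]), 'force': array([-0.16001989, -0.46451224, -0.53336715]), 'torque': array([ 0.0472899 , -0.02917341,  0.01064472]), 'grasp_force': 0.0, 'opening': 0.08510259782550095} 0.019
```

View pics/top0.png

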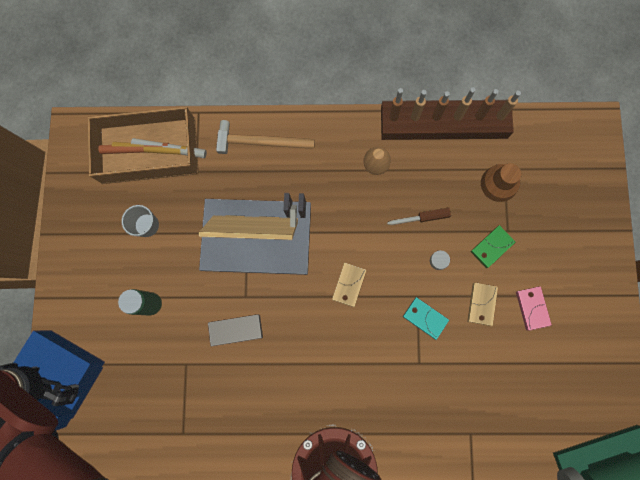

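View pics/side0.png

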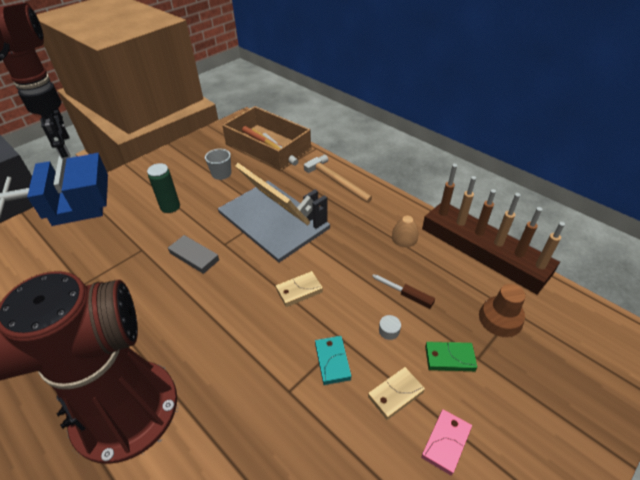

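```bash
cat > h.py <<'E'
import numpy as np,cv2
from station import env,get_image
from scipy.spatial.transform import Rotation as Ro
def tri(pt,ps,T=None,S=None):
    """triangulate top pixel & side pixel"""
    T=T or get_image("top"); S=S or get_image("side")
    P=[d["mtx"]@np.c_[d["R"],d["t"]] for d in(T,S)]
    X=cv2.triangulatePoints(P[0],P[1],np.array(pt,float).reshape(2,1),np.array(ps,float).reshape(2,1)).ravel(); X=X[:3]/X[3]
    e=[np.linalg.norm(proj(d,X)-q) for d,q in((T,pt),(S,ps))]
    return X,e
def proj(d,X):
    c=d["R"]@np.asarray(X,float)+d["t"]; c=d["mtx"]@c; return c[:2]/c[2]
def onz(d,p,z):
    r=d["R"].T@np.linalg.solve(d["mtx"],[p[0],p[1],1.]); o=-d["R"].T@d["t"]
    return o+r*(z-o[2])/r[2]
def crop(im,x,y,w,h,s): return cv2.resize(im[y:y+h,x:x+w],None,fx=s,fy=s,interpolation=cv2.INTER_CUBIC)
def tool(q=None):
    s=env.state(); w=s["eef_rot"]; return s["ee_pos"],Ro.from_quat([w[1],w[2],w[3],w[0]])
def delta(pos,R):
    """cm shift in tool axes, rotvec in tool axes to reach world pos/Rotation"""
    p,r=tool(); return (r.inv().apply(np.array(pos)-p)*100).round(2),(r.inv()*R).as_rotvec().round(4)
E
python3 - <<'E'
from h import *
t=cv2.imread("pics/top0.png");s=cv2.imread("pics/side0.png")
a=np.vstack([np.hstack([crop(t,195,180,130,100,3),crop(t,375,190,130,100,3)]),np.hstack([crop(s,215,150,130,100,3),crop(s,360,260,130,100,3)])])
cv2.imwrite("pics/c1.png",a)
E
```

```text
(no output)
```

View pics/c1.png

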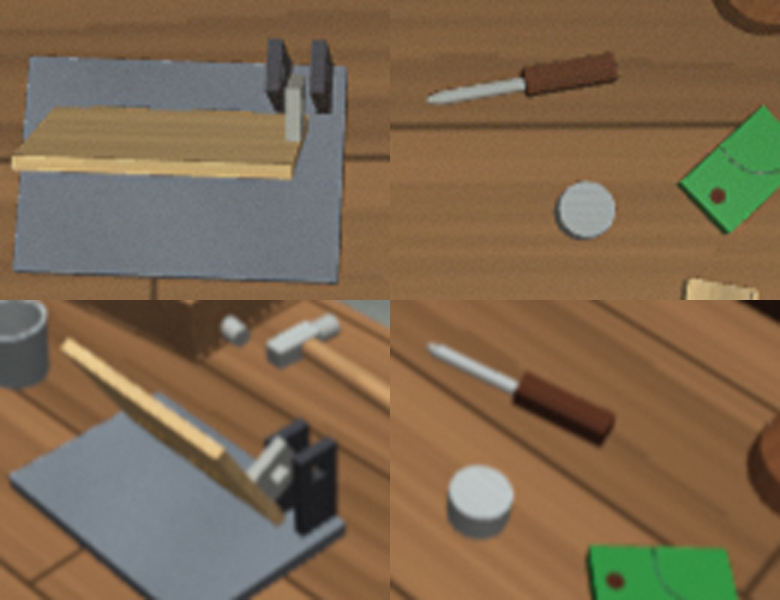

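```bash
cat > m1.py <<'E'
from h import *
from scipy.optimize import least_squares
T=get_image("top");S=get_image("side")
def rp(v,X): c,s=np.cos(v[2]),np.sin(v[2]); return np.array([v[0]+c*X[0]-s*X[1],v[1]+s*X[0]+c*X[1],X[2]])
def pe(a,y,r=.144,h=0): return np.array([.045-r*np.cos(a)+h*np.sin(a),y,.026+r*np.sin(a)+h*np.cos(a)])
ob=[(T,[-95+190,140],(205,199)),(T,[95,-140],(310.3,202.3)),(T,[-95,-140],(307.7,274.3)),(T,[-95,140],(199.7,270.7)),(S,[-95,140],(219,209.3)),(S,[95,-140],(330,224)),(S,[-95,-140],(277.5,257))]
po=[(T,.11,(199.3,234.7)),(T,-.11,(292.3,237.3)),(S,.11,(237.3,164.3)),(S,-.11,(287.3,201.7))]
def f(v):
    r=[proj(d,rp(v,[x/1000,y/1000,.018]))-q for d,(x,y),q in ob]+[proj(d,rp(v,pe(v[3],y)))-q for d,y,q in po]
    return np.ravel(r)
o=least_squares(f,[.55,.2,0,1.]); print("rack",o.x.round(4)); print(o.fun.reshape(-1,2).round(1).tolist())
print("free triangulated panel-edge corners",[tri(po[i][2],po[i+2][2],T,S)[0].round(4) for i in(0,1)], "base corner FL,BR",tri(ob[3][2],ob[4][2],T,S),tri(ob[1][2],ob[5][2],T,S))
for n,a,b in (("tip",(388.3,223),(373.3,275.7)),("shoulder",(420,218.7),(402.3,289.3)),("hend",(450.3,212.3),(433.3,300))): print(n,tri(a,b,T,S))
for n,a,b in (("g",(349,284),(299,288)),("g2",(483,304),(396,391.5))): print(n,tri(a,b,T,S))
E
python3 m1.py; python3 - <<'E'
from h import *
t=cv2.imread("pics/top0.png");s=cv2.imread("pics/side0.png")
a=np.vstack([np.hstack([crop(t,320,245,80,60,5),crop(t,445,270,80,60,5)]),np.hstack([crop(s,260,258,80,60,5),crop(s,357,360,80,60,5)])])
cv2.imwrite("pics/c2.png",a)
E
```

```text
rack [ 0.5813  0.2028 -0.0418  1.0762]
[[-0.3, -0.5], [0.7, -0.3], [-0.1, 0.1], [-0.8, -0.3], [-1.6, -1.3], [0.6, -0.1], [0.8, 1.9], [-0.3, -0.1], [0.3, 0.5], [-0.9, -0.1], [1.0, -0.3]]
free triangulated panel-edge corners [array([0.5632, 0.3127, 0.1522]), array([0.554 , 0.0956, 0.1508])] base corner FL,BR (array([0.49338327, 0.34527177, 0.01270095]), [np.float64(0.56777985212116), np.float64(0.7264126021414166)]) (array([0.66996376, 0.06071553, 0.01683728]), [np.float64(0.004192529533269075), np.float64(0.005726936293239569)])
tip (array([ 0.61519   , -0.14305897,  0.00582227]), [np.float64(0.10797659205138925), np.float64(0.16274844775538785)])
shoulder (array([ 0.62491353, -0.22536569,  0.01304216]), [np.float64(0.027182389444276606), np.float64(0.04220059167839143)])
hend (array([ 0.63893201, -0.30234914,  0.02656154]), [np.float64(0.2504724970628668), np.float64(0.3987970660202435)])
g (array([ 0.45539496, -0.03837881,  0.01107688]), [np.float64(0.31163753019642737), np.float64(0.47307818343183616)])
g2 (array([ 0.40331634, -0.3764848 ,  0.01536506]), [np.float64(0.13341442441477702), np.float64(0.24287311662158761)])
```

View pics/c2.png

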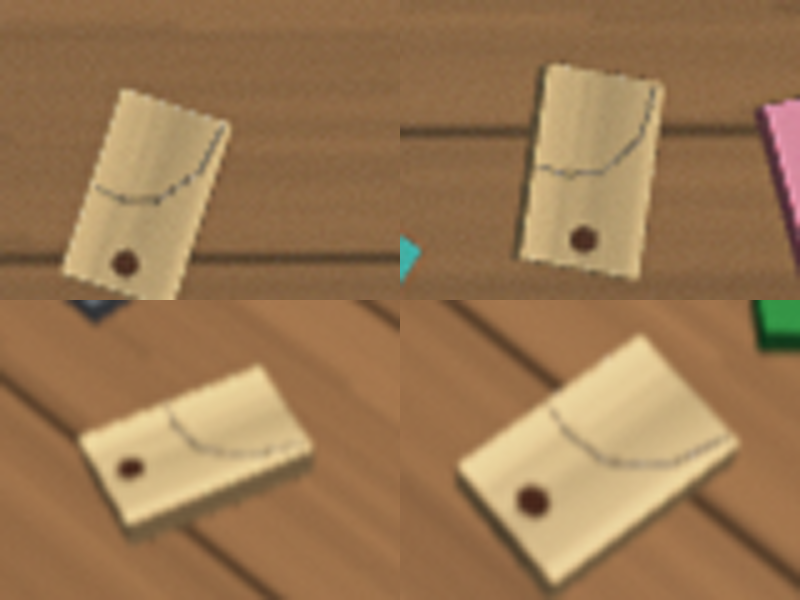

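```bash
cat >> h.py <<'E'
V=[.5813,.2028,-.0418]; A0=1.076
def rk(X,v=V): c,s=np.cos(v[2]),np.sin(v[2]); return np.array([v[0]+c*X[0]-s*X[1],v[1]+s*X[0]+c*X[1],X[2]])
def panel_pose(a,r,y=.02):
    p=rk([.045-r*np.cos(a),y,.026+r*np.sin(a)])
    R=np.array([[0,np.sin(a),np.cos(a)],[1,0,0],[0,np.cos(a),-np.sin(a)]])  # tool x=+y, tool y=back normal, tool z=to hinge
    return p,Ro.from_euler('z',V[2])*Ro.from_matrix(R)
E
python3 - <<'E'
from h import *
print(np.linalg.det(panel_pose(1.,.1)[1].as_matrix()))
p,R=panel_pose(A0,.225); print(p,delta(p,R))
E
```

```text
1.0000000000000009
[0.52034798 0.22536676 0.22401472] (array([-39.37, -21.63,   2.57]), array([-0.4331, -0.3002,  1.1919]))
```

Call:
step_arm([
  {"delta_rot": [-0.433,-0.3,1.192],"translation": [-39.4,-21.6,2.6],"claw": -1},
  {"delta_rot": [-0.433,-0.3,1.192],"translation": [-39.4,-21.6,2.6],"claw": -1},
  {"delta_rot": [-0.433,-0.3,1.192],"translation": [-39.4,-21.6,2.6],"claw": -1},
  {"delta_rot": [-0.433,-0.3,1.192],"translation": [-39.4,-21.6,2.6],"claw": -1},
  {"delta_rot": [-0.433,-0.3,1.192],"translation": [-39.4,-21.6,2.6],"claw": -1},
  {"delta_rot": [-0.433,-0.3,1.192],"translation": [-39.4,-21.6,2.6],"claw": -1},
  {"delta_rot": [-0.433,-0.3,1.192],"translation": [-39.4,-21.6,2.6],"claw": -1},
  {"delta_rot": [-0.433,-0.3,1.192],"translation": [-39.4,-21.6,2.6],"claw": -1},
  {"delta_rot": [-0.433,-0.3,1.192],"translation": [-39.4,-21.6,2.6],"claw": -1},
  {"delta_rot": [-0.433,-0.3,1.192],"translation": [-39.4,-21.6,2.6],"claw": -1},
  {"delta_rot": [-0.433,-0.3,1.192],"translation": [-39.4,-21.6,2.6],"claw": -1},
  {"delta_rot": [-0.433,-0.3,1.192],"translation": [-39.4,-21.6,2.6],"claw": -1},
])

```text
time: 1.2
ee_pos: [0.5224, 0.2217, 0.2233]
eef_rot: [0.177, 0.702, 0.669, 0.169]
force: [0.2, 0.9, 0.5]
opening: 0.0857
grasp_force: 0.0
```

```bash
python3 - <<'E'
from h import *
print(env.state()["joint_pos"].round(3))
p,R=panel_pose(A0,.225);print(delta(p,R)); p,R=panel_pose(A0,.12); print(p,delta(p,R))
E
```

```text
[ 0.377 -0.103  2.071 -0.295  0.74   0.6  ]
(array([ 0.35, -0.16, -0.17]), array([ 0.0002,  0.0034, -0.0056]))
[0.57016393 0.22328324 0.13160785] (array([ 0.39, -0.17, 10.33]), array([ 0.0002,  0.0034, -0.0056]))
```

Call:
step_arm([
  {"delta_rot": [0,0,0],"translation": [0,0,2.5],"claw": -1},
  {"delta_rot": [0,0,0],"translation": [0,0,5],"claw": -1},
  {"delta_rot": [0,0,0],"translation": [0,0,7.5],"claw": -1},
  {"delta_rot": [0,0,0],"translation": [0,0,10],"claw": -1},
  {"delta_rot": [0,0,0],"translation": [0,0,10.2],"claw": -1},
  {"delta_rot": [0,0,0],"translation": [0,0,10.2],"claw": -1},
])

```text
time: 1.7
ee_pos: [0.5681, 0.2238, 0.1323]
eef_rot: [0.175, 0.7, 0.671, 0.168]
force: [-0.3, 0.5, -0.1]
opening: 0.0855
grasp_force: 0.0
```

Call:
step_arm([
  {"delta_rot": [0,0,0],"translation": [0,0,0],"claw": 1},
  {"delta_rot": [0,0,0],"translation": [0,0,0],"claw": 1},
  {"delta_rot": [0,0,0],"translation": [0,0,0],"claw": 1},
  {"delta_rot": [0,0,0],"translation": [0,0,0],"claw": 1},
  {"delta_rot": [0,0,0],"translation": [0,0,0],"claw": 1},
  {"delta_rot": [0,0,0],"translation": [0,0,0],"claw": 1},
  {"delta_rot": [0,0,0],"translation": [0,0,0],"claw": 1},
  {"delta_rot": [0,0,0],"translation": [0,0,0],"claw": 1},
  {"delta_rot": [0,0,0],"translation": [0,0,0],"claw": 1},
  {"delta_rot": [0,0,0],"translation": [0,0,0],"claw": 1},
], force=25)

```text
time: 2.53
ee_pos: [0.5691, 0.2243, 0.1352]
eef_rot: [0.176, 0.7, 0.671, 0.17]
force: [-4.9, 0.9, 6.3]
opening: 0.0117
grasp_force: 28.5
```

```bash
python3 - <<'E'
from h import *
s=env.state(); print(s["force"],s["torque"],s["joint_pos"].round(3))
for a in (A0,1.2,1.32,1.44,1.571):
    p,R=panel_pose(a,.12); print(a,p,*delta(p,R))
cv2.imwrite("pics/s1.png",crop(get_image("side")["image"],200,60,200,200,3))
E
```

```text
[-4.90471241  0.90418546  6.2757948 ] [0.06579376 0.93305444 0.12739837] [ 0.344  0.12   2.035 -0.347  0.549  0.644]
1.076 [0.57016393 0.22328324 0.13160785] [-0.1  -0.07  0.37] [ 0.     -0.0012 -0.0009]
1.2 [0.5836515  0.22271914 0.13784469] [-0.1   1.41  0.46] [ 0.124  -0.0012 -0.0008]
1.32 [0.59734141 0.22214656 0.14224581] [-0.1   2.83  0.72] [ 0.244  -0.0013 -0.0007]
1.44 [0.61145928 0.22155609 0.144975  ] [-0.1   4.2   1.15] [ 0.364  -0.0013 -0.0007]
1.571 [0.62712087 0.22090106 0.146     ] [-0.1   5.63  1.81] [ 0.495  -0.0014 -0.0006]
```

View pics/s1.png

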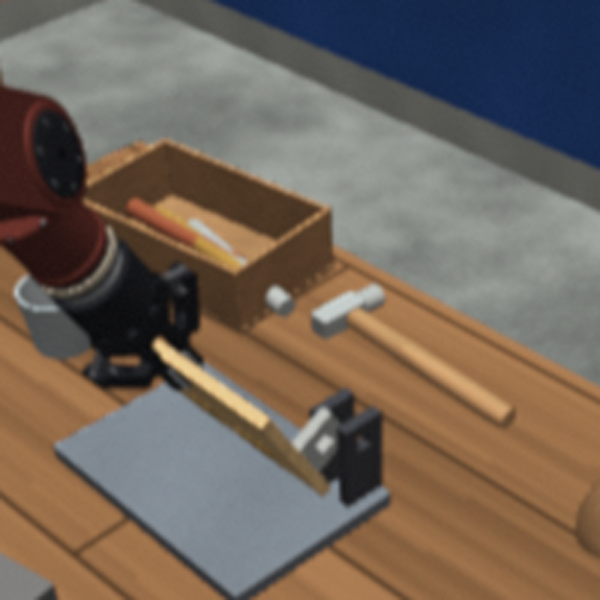

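Call:
step_arm([
  {"delta_rot": [0.062,0,0],"translation": [0,0.77,0.02],"claw": 1},
  {"delta_rot": [0.124,0,0],"translation": [0,1.53,0.1],"claw": 1},
  {"delta_rot": [0.184,0,0],"translation": [0,2.26,0.21],"claw": 1},
  {"delta_rot": [0.244,0,0],"translation": [0,2.98,0.37],"claw": 1},
  {"delta_rot": [0.304,0,0],"translation": [0,3.7,0.57],"claw": 1},
  {"delta_rot": [0.364,0,0],"translation": [0,4.4,0.81],"claw": 1},
  {"delta_rot": [0.43,0,0],"translation": [0,5.15,1.12],"claw": 1},
  {"delta_rot": [0.495,0,0],"translation": [0,5.87,1.48],"claw": 1},
  {"delta_rot": [0.495,0,0],"translation": [0,5.87,1.48],"claw": 1},
  {"delta_rot": [0.495,0,0],"translation": [0,5.87,1.48],"claw": 1},
])

```text
time: 3.42
ee_pos: [0.628, 0.2219, 0.1495]
eef_rot: [-0.001, 0.722, 0.692, 0.0]
force: [-0.2, 0.7, 4.0]
opening: 0.0115
grasp_force: 28.3
```

```bash
python3 - <<'E'
from h import *
s=env.state(); print(s["force"],s["torque"],s["joint_pos"].round(3))
p,R=panel_pose(1.571,.123); print(p,*delta(p,R))
S=get_image("side");T=get_image("top")
print("eye",rk([.073,-.128,.086]),proj(S,rk([.073,-.128,.086])),proj(T,rk([.073,-.128,.086])))
c=np.hstack([crop(S["image"],290,170,60,75,6),crop(T["image"],265,185,60,75,6)]); cv2.imwrite("pics/s2.png",c)
E
```

```text
[-0.24679836  0.68914259  3.9666751 ] [0.21231381 0.94863205 0.10213291] [0.233 0.397 1.584 0.003 1.161 0.275]
[0.62712148 0.22090103 0.149     ] [-0.11 -0.09  0.05] [-0.001  -0.002  -0.0007]
eye [0.64888739 0.0718613  0.086     ] [321.59152153 207.1952238 ] [304.21575166 204.26075897]
```

View pics/s2.png

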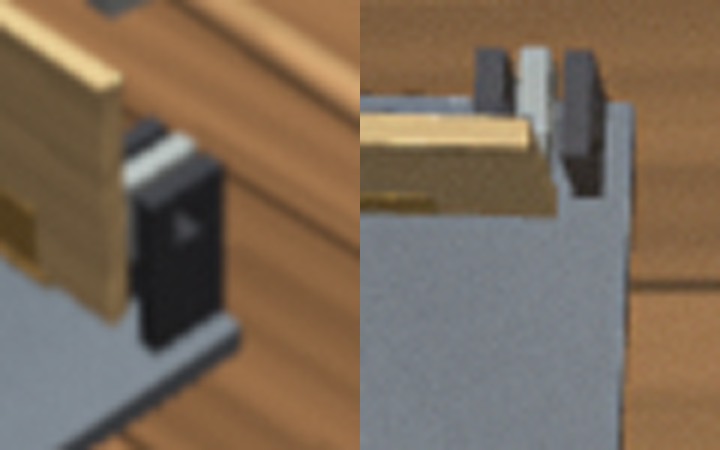

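Call:
step_arm([
  {"delta_rot": [0,0,0],"translation": [0,0,0],"claw": -1},
  {"delta_rot": [0,0,0],"translation": [0,0,0],"claw": -1},
  {"delta_rot": [0,0,0],"translation": [0,0,0],"claw": -1},
  {"delta_rot": [0,0,0],"translation": [0,0,0],"claw": -1},
  {"delta_rot": [0,0,0],"translation": [0,0,0],"claw": -1},
  {"delta_rot": [0,0,0],"translation": [0,0,0],"claw": -1},
  {"delta_rot": [0,0,0],"translation": [0,0,-4],"claw": -1},
  {"delta_rot": [0,0,0],"translation": [0,0,-8],"claw": -1},
  {"delta_rot": [0,0,0],"translation": [0,0,-12],"claw": -1},
])

```text
time: 4.27
ee_pos: [0.6273, 0.2212, 0.2694]
eef_rot: [-0.001, 0.722, 0.692, -0.001]
force: [1.0, 0.3, -0.3]
opening: 0.0853
grasp_force: 0.0
```

```bash
python3 - <<'E'
from h import *
S=get_image("side");T=get_image("top")
# pin crop + panel check
c=np.vstack([np.hstack([crop(T["image"],380,195,80,40,5),crop(S["image"],365,265,80,40,5)]),np.hstack([crop(T["image"],195,185,80,50,5),crop(T["image"],250,185,80,50,5)]), np.hstack([crop(S["image"],230,145,80,50,5),crop(S["image"],270,170,80,50,5)])]); cv2.imwrite("pics/s3.png",c)
E
```

```text
(no output)
```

View pics/s3.png

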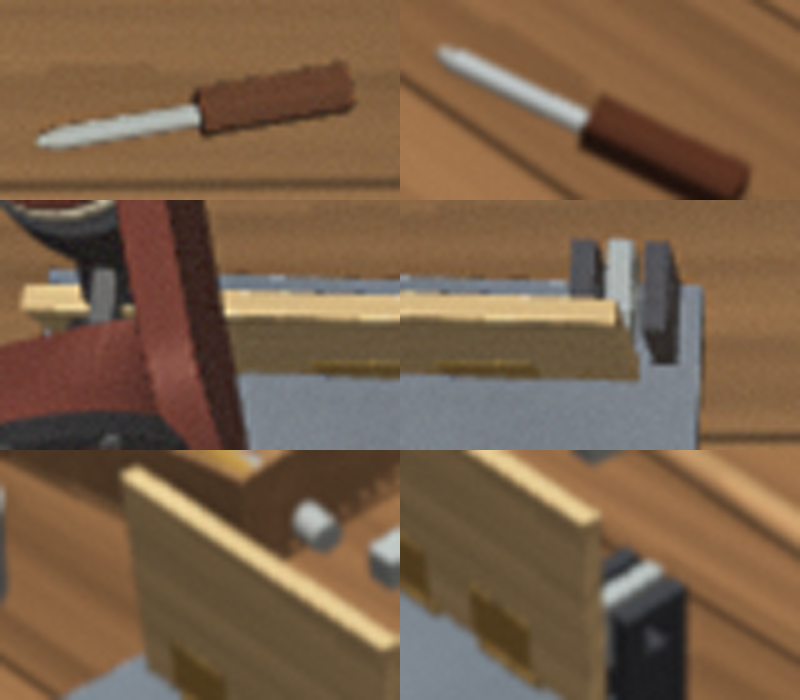

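```bash
cat > pin.py <<'E'
from h import *
from scipy.optimize import least_squares
S=get_image("side");T=get_image("top")
def pinfit(o):
    def f(v): 
        d=np.array([np.cos(v[2]),np.sin(v[2])]); out=[]
        for cam,u,z,q in o: out.append(proj(cam,[v[0]+d[0]*u,v[1]+d[1]*u,z])-q)
        return np.ravel(out)
    r=least_squares(f,[.625,-.225,1.7]); print("pin",r.x.round(4),r.fun.round(1)); return r.x
E
python3 - <<'E'
from pin import *
v=pinfit([(T,.085,.006,(388,223.4)),(T,0,.006,(419.6,218.4)),(T,-.08,.02,(450.4,211.8)),(S,.085,.006,(373,275.6)),(S,0,.006,(401.6,289))])
for a in(1.52,1.571,1.6):
  P=[rk([.045-.144*np.cos(a),y,.026+.144*np.sin(a)]) for y in(.11,-.11)]
  print(a,[proj(T,p).round(1) for p in P],[proj(S,p).round(1) for p in P])
c=v[:2]-.042*np.array([np.cos(v[2]),np.sin(v[2])])
R=Ro.from_euler('z',v[2]-np.pi/2)*Ro.from_matrix([[0,1,0],[1,0,0],[0,0,-1]])
for z in(.16,.0235): print(c,*delta([*c,z],R))
E
```

```text
pin [ 0.6281 -0.2246  1.7347] [-0.6  0.  -0.3 -0.4 -0.   0.  -0.5 -0.2  0.9  1.2]
1.52 [array([199.2, 207.6]), array([293.3, 210.7])] [array([253.3, 150. ]), array([306.1, 185.2])]
1.571 [array([199.4, 204.5]), array([293.5, 207.6])] [array([255.4, 148.9]), array([308.3, 183.9])]
1.6 [array([199.6, 202.7]), array([293.6, 205.9])] [array([256.6, 148.4]), array([309.5, 183.2])]
[ 0.63494364 -0.26607236] [-48.75   2.53  11.13] [ 0.0062 -0.0023 -0.2058]
[ 0.63494364 -0.26607236] [-48.79   2.45  24.77] [ 0.0062 -0.0023 -0.2058]
```

Call:
step_arm([
  {"delta_rot": [0.006,-0.002,-0.206],"translation": [-10,0.5,0],"claw": -0.6},
  {"delta_rot": [0.006,-0.002,-0.206],"translation": [-20,1,0],"claw": -0.6},
  {"delta_rot": [0.006,-0.002,-0.206],"translation": [-30,1.5,2],"claw": -0.6},
  {"delta_rot": [0.006,-0.002,-0.206],"translation": [-40,2,6],"claw": -0.6},
  {"delta_rot": [0.006,-0.002,-0.206],"translation": [-48.8,2.5,11],"claw": -0.4},
  {"delta_rot": [0.006,-0.002,-0.206],"translation": [-48.8,2.5,11],"claw": -0.4},
  {"delta_rot": [0.006,-0.002,-0.206],"translation": [-48.8,2.5,11],"claw": -0.4},
  {"delta_rot": [0.006,-0.002,-0.206],"translation": [-48.8,2.5,11],"claw": -0.4},
  {"delta_rot": [0.006,-0.002,-0.206],"translation": [-48.8,2.5,11],"claw": -0.4},
  {"delta_rot": [0.006,-0.002,-0.206],"translation": [-48.8,2.5,11],"claw": -0.4},
  {"delta_rot": [0.006,-0.002,-0.206],"translation": [-48.8,2.5,11],"claw": -0.4},
  {"delta_rot": [0.006,-0.002,-0.206],"translation": [-48.8,2.5,11],"claw": -0.4},
])

```text
time: 5.47
ee_pos: [0.6307, -0.2635, 0.1568]
eef_rot: [-0.004, 0.647, 0.763, -0.003]
force: [0.1, -0.6, 0.9]
opening: 0.0597
grasp_force: 0.0
```

```bash
python3 - <<'E'
from h import *
v=[.6281,-.2246,1.7347];c=np.array(v[:2])-.042*np.array([np.cos(v[2]),np.sin(v[2])])
R=Ro.from_euler('z',v[2]-np.pi/2)*Ro.from_matrix([[0,1,0],[1,0,0],[0,0,-1]])
print(delta([*c,.0235],R), env.state()["opening"],env.state()["joint_pos"])
S=get_image("side");cv2.imwrite("pics/s4.png",crop(S["image"],340,180,130,140,4))
E
```

```text
(array([-0.36,  0.49, 13.32]), array([-0.0089, -0.0027,  0.0001])) 0.05971029235738735 [-0.49688552  0.42736771  1.52727125 -0.00358701  1.19558424 -0.65951371]
```

View pics/s4.png

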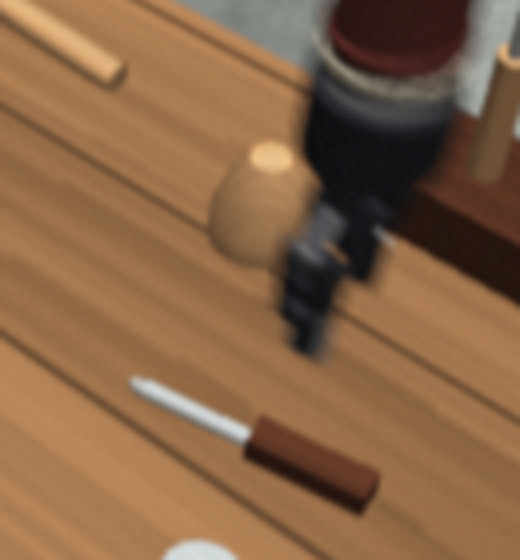

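Call:
step_arm([
  {"delta_rot": [0,0,0],"translation": [0,0,3],"claw": -0.4},
  {"delta_rot": [0,0,0],"translation": [0,0,6],"claw": -0.4},
  {"delta_rot": [0,0,0],"translation": [0,0,9],"claw": -0.4},
  {"delta_rot": [0,0,0],"translation": [0,0,12],"claw": -0.4},
  {"delta_rot": [0,0,0],"translation": [0,0,13],"claw": -0.4},
  {"delta_rot": [0,0,0],"translation": [0,0,13.7],"claw": -0.4},
  {"delta_rot": [0,0,0],"translation": [0,0,13.7],"claw": -0.4},
  {"delta_rot": [0,0,0],"translation": [0,0,13.7],"claw": -0.4},
  {"delta_rot": [0,0,0],"translation": [0,0,13.7],"claw": -0.4},
])

```text
time: 6.27
ee_pos: [0.6336, -0.2632, 0.0256]
eef_rot: [0.0, 0.647, 0.763, -0.002]
force: [0.2, 0.2, -0.1]
opening: 0.0599
grasp_force: 0.0
```

```bash
python3 - <<'E'
from h import *
v=[.6281,-.2246,1.7347];c=np.array(v[:2])-.042*np.array([np.cos(v[2]),np.sin(v[2])])
R=Ro.from_euler('z',v[2]-np.pi/2)*Ro.from_matrix([[0,1,0],[1,0,0],[0,0,-1]])
print(delta([*c,.0235],R), env.state()["force"])
E
```

```text
(array([-0.3 ,  0.09,  0.21]), array([-0.0022,  0.0025,  0.0004])) [ 0.189961    0.15308421 -0.13854802]
```

Call:
step_arm([
  {"delta_rot": [0,0,0],"translation": [-0.3,0,0.1],"claw": -0.4},
  {"delta_rot": [0,0,0],"translation": [-0.3,0,0.1],"claw": -0.4},
  {"delta_rot": [0,0,0],"translation": [-0.3,0,0.1],"claw": 1},
  {"delta_rot": [0,0,0],"translation": [-0.3,0,0.1],"claw": 1},
  {"delta_rot": [0,0,0],"translation": [-0.3,0,0.1],"claw": 1},
  {"delta_rot": [0,0,0],"translation": [-0.3,0,0.1],"claw": 1},
  {"delta_rot": [0,0,0],"translation": [-0.3,0,0.1],"claw": 1},
  {"delta_rot": [0,0,0],"translation": [-0.3,0,0.1],"claw": 1},
  {"delta_rot": [0,0,0],"translation": [-0.3,0,0.1],"claw": 1},
  {"delta_rot": [0,0,0],"translation": [-0.3,0,0.1],"claw": 1},
], force=60)

```text
time: 7.1
ee_pos: [0.6329, -0.2657, 0.0229]
eef_rot: [-0.001, 0.647, 0.763, -0.002]
force: [0.2, 0.7, 4.8]
opening: 0.0226
grasp_force: 61.6
```

```bash
python3 - <<'E'
from h import *
p,r=tool(); o=np.array([.6281,-.2246,.006]); print(p,"origin in tool cm",r.inv().apply(o-p)*100, "axis yaw",r.apply([1,0,0]))
E
```

```text
[ 0.63294143 -0.26570965  0.02294996] origin in tool cm [4.13631745 0.20101883 1.69053416] axis yaw [-1.63326848e-01  9.86571627e-01 -8.74759057e-04]
```

```bash
cat >> h.py <<'E'
RI=Ro.from_euler('z',V[2])*Ro.from_matrix([[0,1,0],[1,0,0],[0,0,-1]])
def pin_tcp(gap,off=(.0413,0,.0169),dx=0,dz=0):
    """TCP such that the tip is gap before the outer eye's mouth"""
    return rk([.073+dx,-.128-gap-.085,.086+dz])-RI.apply(off)
E
python3 - <<'E'
from h import *
p=pin_tcp(.03); print(p,delta(p,RI))
E
```

```text
[ 0.64235596 -0.08430218  0.1029    ] (array([17.74,  3.86, -8.03]), array([-0.0042,  0.0013,  0.2059]))
```

Call:
step_arm([
  {"delta_rot": [0,0,0],"translation": [0,0,-3],"claw": 1},
  {"delta_rot": [0,0,0],"translation": [0,0,-6],"claw": 1},
  {"delta_rot": [-0.004,0.001,0.1],"translation": [2,1,-8],"claw": 1},
  {"delta_rot": [-0.004,0.001,0.206],"translation": [5,2,-8],"claw": 1},
  {"delta_rot": [-0.004,0.001,0.206],"translation": [8,3,-8],"claw": 1},
  {"delta_rot": [-0.004,0.001,0.206],"translation": [11,3.9,-8],"claw": 1},
  {"delta_rot": [-0.004,0.001,0.206],"translation": [14,3.9,-8],"claw": 1},
  {"delta_rot": [-0.004,0.001,0.206],"translation": [17,3.9,-8],"claw": 1},
  {"delta_rot": [-0.004,0.001,0.206],"translation": [17.7,3.9,-8],"claw": 1},
  {"delta_rot": [-0.004,0.001,0.206],"translation": [17.7,3.9,-8],"claw": 1},
  {"delta_rot": [-0.004,0.001,0.206],"translation": [17.7,3.9,-8],"claw": 1},
  {"delta_rot": [-0.004,0.001,0.206],"translation": [17.7,3.9,-8],"claw": 1},
])

```text
time: 8.1
ee_pos: [0.6422, -0.0855, 0.1015]
eef_rot: [-0.001, 0.722, 0.692, -0.001]
force: [0.4, 0.4, -0.2]
opening: 0.0224
grasp_force: 64.6
```

```bash
python3 - <<'E'
from h import *
s=env.state();print(s["opening"],s["grasp_force"],s["force"],s["torque"])
p=pin_tcp(.03); print(delta(p,RI))
S=get_image("side");T=get_image("top")
q=rk([.073,-.128,.086])
tp,r=tool(); o=tp+r.apply([.0413,0,.0169]); t=o+r.apply([.085,0,0])
for n,X in(("eye",q),("org",o),("tip",t)): print(n,X.round(4),proj(T,X).round(1),proj(S,X).round(1))
cv2.imwrite("pics/s5.png",np.hstack([crop(S["image"],300,175,65,85,6),crop(T["image"],285,175,65,85,6)]))
E
```

```text
0.02239712683758632 64.55297470092773 [ 0.36661565  0.44074326 -0.21140866] [-0.03413922  0.00102365  0.01642823]
(array([ 0.12,  0.01, -0.14]), array([-0.002 ,  0.0004, -0.0008]))
eye [0.6489 0.0719 0.086 ] [304.2 204.3] [321.6 207.2]
org [ 0.6442 -0.0446  0.0849] [351.1 205.8] [353. 229.]
tip [0.6479 0.0403 0.0849] [316.9 204.6] [329.9 213.1]
```

View pics/s5.png

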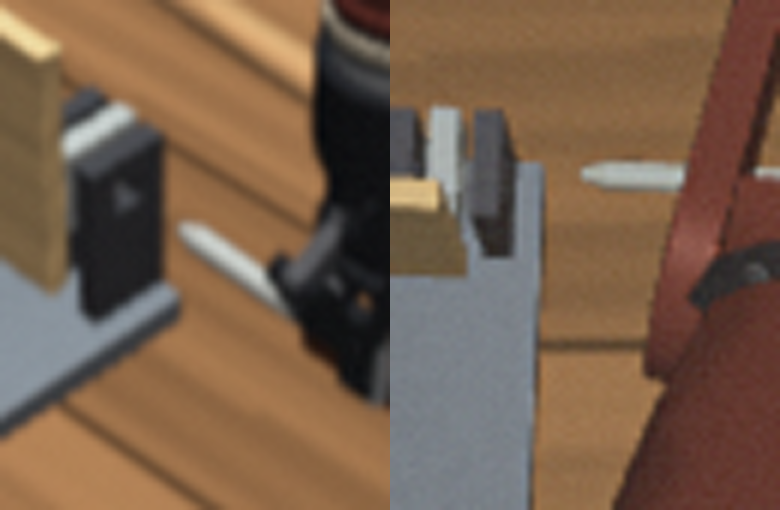

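Call:
step_arm([
  {"delta_rot": [0,0,0],"translation": [0,0,-0.14],"claw": 1},
  {"delta_rot": [0,0,0],"translation": [1,0,-0.14],"claw": 1},
  {"delta_rot": [0,0,0],"translation": [2,0,-0.14],"claw": 1},
  {"delta_rot": [0,0,0],"translation": [2.5,0,-0.14],"claw": 1},
  {"delta_rot": [0,0,0],"translation": [3,0,-0.14],"claw": 1},
  {"delta_rot": [0,0,0],"translation": [3.5,0,-0.14],"claw": 1},
  {"delta_rot": [0,0,0],"translation": [4,0,-0.14],"claw": 1},
  {"delta_rot": [0,0,0],"translation": [4.4,0,-0.14],"claw": 1},
  {"delta_rot": [0,0,0],"translation": [4.4,0,-0.14],"claw": 1},
])

```text
time: 8.95
ee_pos: [0.6441, -0.0392, 0.1033]
eef_rot: [-0.001, 0.721, 0.692, -0.0]
force: [0.8, 0.8, -1.3]
opening: 0.0227
grasp_force: 64.5
```

```bash
python3 - <<'E'
from h import *
s=env.state();print(s["opening"],s["grasp_force"],s["force"],s["torque"])
print(delta(pin_tcp(-.014),RI))
S=get_image("side");T=get_image("top")
cv2.imwrite("pics/s6.png",np.hstack([crop(S["image"],300,175,65,85,6),crop(T["image"],270,175,65,85,6)]))
E
```

```text
0.02269053423669146 64.54984188079834 [ 0.79473367  0.76492556 -1.28693042] [-0.01657775  0.04161158  0.02386179]
(array([-0.11,  0.01,  0.04]), array([-0.0017, -0.0007,  0.0009]))
```

Call:
step_arm([
  {"delta_rot": [0,0,0],"translation": [0.5,0,0],"claw": 1},
  {"delta_rot": [0,0,0],"translation": [1,0,0],"claw": 1},
  {"delta_rot": [0,0,0],"translation": [1.5,0,0],"claw": 1},
  {"delta_rot": [0,0,0],"translation": [2,0,0],"claw": 1},
  {"delta_rot": [0,0,0],"translation": [2.4,0,0],"claw": 1},
  {"delta_rot": [0,0,0],"translation": [2.4,0,0],"claw": 1},
])

```text
time: 9.55
ee_pos: [0.6451, -0.0153, 0.1033]
eef_rot: [-0.001, 0.721, 0.692, -0.0]
force: [0.8, 0.5, -1.1]
opening: 0.0228
grasp_force: 64.5
```

```bash
python3 - <<'E'
from h import *
s=env.state();print(s["opening"],s["grasp_force"],s["force"],s["torque"])
print(delta(pin_tcp(-.038),RI))
E
```

```text
0.02278681853602208 64.54976320266724 [ 0.75400085  0.52655855 -1.12436722] [-0.05715177  0.01437319  0.00699673]
(array([-0.11,  0.01,  0.04]), array([-0.0017, -0.0007,  0.0009]))
```

Through the ear freely; continue to home (about 46 mm more).

Call:
step_arm([
  {"delta_rot": [0,0,0],"translation": [0.5,0,0],"claw": 1},
  {"delta_rot": [0,0,0],"translation": [1,0,0],"claw": 1},
  {"delta_rot": [0,0,0],"translation": [1.5,0,0],"claw": 1},
  {"delta_rot": [0,0,0],"translation": [2,0,0],"claw": 1},
  {"delta_rot": [0,0,0],"translation": [2.5,0,0],"claw": 1},
  {"delta_rot": [0,0,0],"translation": [3,0,0],"claw": 1},
  {"delta_rot": [0,0,0],"translation": [3.5,0,0],"claw": 1},
  {"delta_rot": [0,0,0],"translation": [4,0,0],"claw": 1},
  {"delta_rot": [0,0,0],"translation": [4.3,0,0],"claw": 1},
  {"delta_rot": [0,0,0],"translation": [4.3,0,0],"claw": 1},
])

```text
time: 10.38
ee_pos: [0.6469, 0.0274, 0.1034]
eef_rot: [-0.001, 0.721, 0.692, -0.0]
force: [-0.2, 1.1, -1.0]
opening: 0.0227
grasp_force: 64.5
```

Call:
step_arm([
  {"delta_rot": [0,0,0],"translation": [0.1,0,0],"claw": 1},
  {"delta_rot": [0,0,0],"translation": [0.25,0,0],"claw": 1},
  {"delta_rot": [0,0,0],"translation": [0.4,0,0],"claw": 1},
  {"delta_rot": [0,0,0],"translation": [0.5,0,0],"claw": 1},
  {"delta_rot": [0,0,0],"translation": [0.5,0,0],"claw": 1},
])

```text
time: 10.8
ee_pos: [0.6472, 0.0313, 0.1034]
eef_rot: [-0.0, 0.722, 0.692, -0.001]
force: [0.4, -1.0, -1.0]
opening: 0.0223
grasp_force: 64.5
```

```bash
python3 - <<'E'
from h import *
s=env.state();print(s["opening"],s["grasp_force"],s["force"],s["torque"])
print(delta(pin_tcp(-.085),RI))
S=get_image("side");T=get_image("top")
cv2.imwrite("pics/s6.png",np.hstack([crop(S["image"],290,175,65,85,6),crop(T["image"],270,175,65,85,6)]))
E
```

```text
0.022329736520966523 64.54843282699585 [ 0.38083017 -0.96775294 -1.01203915] [-0.15674857  0.02199441  0.04604666]
(array([-0.07,  0.  ,  0.05]), array([-0.0015,  0.0003,  0.    ]))
```

View pics/s6.png

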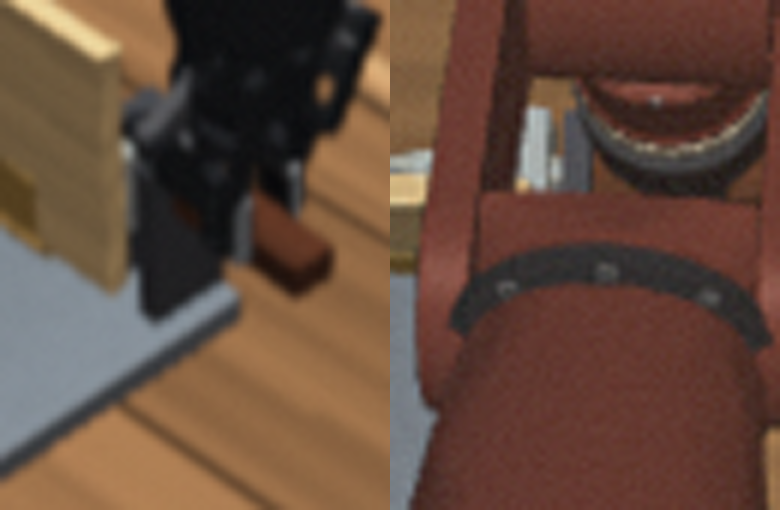

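Call:
step_arm([
  {"delta_rot": [0,0,0],"translation": [0.1,0,0],"claw": 1},
  {"delta_rot": [0,0,0],"translation": [0.2,0,0],"claw": 1},
  {"delta_rot": [0,0,0],"translation": [0.3,0,0],"claw": 1},
  {"delta_rot": [0,0,0],"translation": [0.3,0,0],"claw": 1},
  {"delta_rot": [0,0,0],"translation": [0.3,0,0],"claw": 1},
])

```text
time: 11.32
ee_pos: [0.6473, 0.0315, 0.1035]
eef_rot: [0.001, 0.721, 0.692, -0.002]
force: [-1.2, -7.9, -0.4]
opening: 0.0225
grasp_force: 64.6
```

Call:
step_arm([
  {"delta_rot": [0,0,0],"translation": [0,0,0],"claw": -0.3},
  {"delta_rot": [0,0,0],"translation": [0,0,0],"claw": -0.3},
  {"delta_rot": [0,0,0],"translation": [0,0,0],"claw": -0.3},
  {"delta_rot": [0,0,0],"translation": [0,0,0],"claw": -0.3},
  {"delta_rot": [0,0,0],"translation": [0,0,0],"claw": -0.3},
  {"delta_rot": [0,0,0],"translation": [0,0,-3],"claw": -0.3},
  {"delta_rot": [0,0,0],"translation": [-2,0,-7],"claw": -0.3},
  {"delta_rot": [0,0,0],"translation": [-6,0,-10],"claw": -0.3},
  {"delta_rot": [0,0,0],"translation": [-10,0,-12],"claw": -1},
  {"delta_rot": [0,0,0],"translation": [-13,-3,-12],"claw": -1},
  {"delta_rot": [0,0,0],"translation": [-15,-7,-12],"claw": -1},
  {"delta_rot": [0,0,0],"translation": [-16,-11,-12],"claw": -1},
])

```text
time: 12.32
ee_pos: [0.5426, -0.1202, 0.2252]
eef_rot: [0.001, 0.722, 0.692, 0.0]
force: [-0.4, -1.0, -0.0]
opening: 0.0854
grasp_force: 0.0
```

```bash
python3 - <<'E'
from h import *
s=env.state();print(s["joint_pos"].round(4))
S=get_image("side");T=get_image("top")
o=rk([.073,-.128,.086]);print("handle end proj",[proj(d,rk([.073,-.208,.1])).round(1) for d in(T,S)])
a=np.hstack([crop(S["image"],290,175,70,70,5),crop(T["image"],275,180,70,70,5)])
b=np.hstack([crop(S["image"],260,258,90,60,350/90),crop(S["image"],357,360,90,60,350/90)])
cv2.imwrite("pics/s7.png",np.vstack([a,b[:, :700]]))
E
```

```text
[-3.4390e-01  9.1800e-02  1.8041e+00 -9.0000e-04  1.2429e+00 -3.0030e-01]
handle end proj [array([336.3, 204.1]), array([342.9, 217.7])]
```

View pics/s7.png

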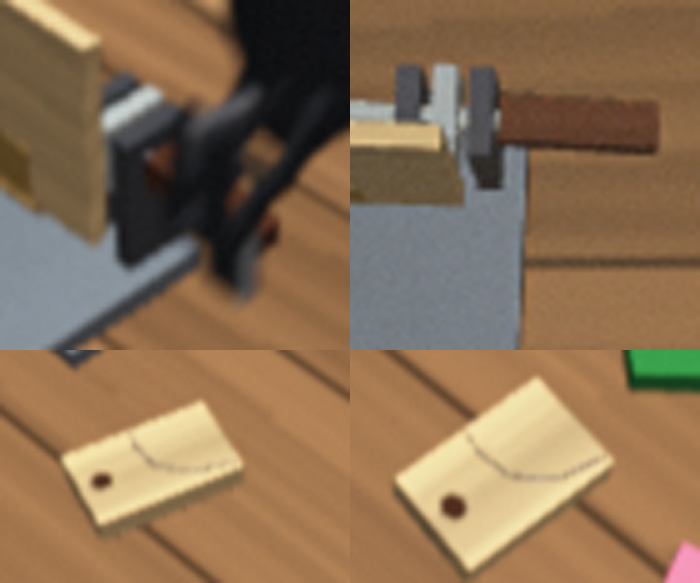

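```bash
cat > g.py <<'E'
from h import *
from scipy.optimize import least_squares
S=get_image("side");T=get_image("top")
# corners: (+x,+y),(+x,-y),(-x,+y),(-x,-y) ; hole at -x end (near robot)
C=np.array([[.05,.03],[.05,-.03],[-.05,.03],[-.05,-.03]])
obs={0:([(344.4,263),(366,269.4),(332.4,299),(355.6,306)],[(312,271.2),(322.4,288.4),(276,285.6),(286,303)]),
     1:([(474.2,283),(497.4,286.6),(469,321.6),(492.6,325.4)],[(405.4,367.2),(424.4,388),(369,393),(387.8,416.8)])}
for k,(t,s) in obs.items():
    def f(v):
        c,q=np.cos(v[2]),np.sin(v[2]); o=[]
        for (a,b),pt,ps in zip(C,t,s):
            X=[v[0]+c*a-q*b,v[1]+q*a+c*b,v[3]]; o+=[proj(T,X)-pt,proj(S,X)-ps]
        return np.ravel(o)
    r=least_squares(f,[.45,-.03 if k==0 else -.37,0,.02]); print(k,r.x.round(4),r.fun.round(1))
D=np.array([[.2176,1.6148,np.hypot(.24,.5763),.2491],[.397,1.584,np.hypot(.628,.2219),.1495],[.0918,1.8041,np.hypot(.5426,.1202),.2252]])
def kf(u): 
    a=D[:,0];b=a+D[:,1]; return np.r_[u[0]*np.sin(a)+u[1]*np.sin(b)+u[3]-D[:,2], u[0]*np.cos(a)+u[1]*np.cos(b)+u[2]-D[:,3],.02*u[3]]
r=least_squares(kf,[.45,.5,0,0]); print("kin",r.x,r.fun)
E
python3 g.py
```

```text
0 [ 0.4546 -0.0399 -0.3163  0.0174] [-0.2 -0.8  0.1  0.1  0.5 -0.   0.8 -0.7 -0.2  0.6 -0.1  0.4 -0.8  0.9
  0.1  0.3]
1 [ 0.4039 -0.3769 -0.1806  0.018 ] [-0.1 -0.8 -0.6 -0.5  0.3 -0.3  0.7  0.5 -0.1 -0.1 -0.8  0.1  0.1  0.4
  0.2  0.2]
kin [ 0.42938876  0.55460996 -0.02575851 -0.00729978] [-0.00313716  0.0012734   0.00186668  0.0009658  -0.00044172 -0.00052408
 -0.000146  ]
```

```bash
cat > kin.py <<'E'
from h import *
from scipy.optimize import least_squares
def fk(q,u):
    L1,L2,h,d,e,o=u
    z=lambda a:Ro.from_euler('z',a); y=lambda a:Ro.from_euler('y',a)
    R1=z(q[0])*y(q[1]); R3=R1*y(q[2]); R=R3*z(q[3])*y(q[4])*z(q[5]+np.pi/2)
    p=np.array([0,0,h])+z(q[0]).apply([e,0,0])+R1.apply([0,0,L1])+R3.apply([o,0,L2])+R.apply([0,0,d]); return p,R
Q=[[1.0638,.2176,1.6148,0,1.3113,-.1122],[.344,.12,2.035,-.347,.549,.644],[.233,.397,1.584,.003,1.161,.275],[-.3439,.0918,1.8041,-.0009,1.2429,-.3003]]
P=[[.24,.5763,.2491],[.5691,.2243,.1352],[.628,.2219,.1495],[.5426,-.1202,.2252]]
W=[[0,.196,.9806,-.001],[.176,.7,.671,.17],[-.001,.722,.692,0],[.001,.722,.692,0]]
U=least_squares(lambda u:np.r_[np.ravel([fk(q,u)[0]-p for q,p in zip(Q,P)]),.003*u[4],.003*u[5]],[.43,.45,.25,.25,0,0]).x
lo=np.array([-2.75,-.78,.31,-1.13,.13,-2.58])+.03;hi=np.array([2.75,2.1,2.55,4.27,2.63,2.58])-.03
def ik(p,R,q0):
    def f(q): a,b=fk(q,U); return np.r_[(a-p)*10,(R.inv()*b).as_rotvec(),.0005*(q-q0)]
    r=least_squares(f,np.clip(q0,lo+.01,hi-.01),bounds=(lo,hi)); a,b=fk(r.x,U)
    return r.x,np.linalg.norm(a-p)*1000,np.linalg.norm((R.inv()*b).as_rotvec())
def gp(pos,yaw,tilt,flip=1):
    """u=(cos yaw,sin yaw,0) towards the top end; tilt<0: wrist leans over u; tool turns about tool y"""
    u=np.array([np.cos(yaw),np.sin(yaw),0]);k=np.array([0,0,1.]); n=np.cross(k,u)
    z=u*np.sin(tilt)-k*np.cos(tilt); y=n*flip; x=np.cross(y,z)
    return np.array(pos),Ro.from_matrix(np.c_[x,y,z])
E
python3 - <<'E'
from kin import *
print("U",U.round(4))
for q,p,w in zip(Q,P,W):
    a,b=fk(q,U); print((1000*(a-p)).round(1), (Ro.from_quat([w[1],w[2],w[3],w[0]]).inv()*b).magnitude().round(4))
r=np.radians
G={0:(.4546,-.0399,-.3163),1:(.4039,-.3769,-.1806)}; place={0:rk([-.03,.075,.1]),1:rk([-.03,-.05,.1])}
for k,(x,y,w) in G.items():
  for side in(0,1):
    for flip in(1,-1):
      yaw=w+side*np.pi; u=np.array([np.cos(yaw),np.sin(yaw)]); c=np.array([x,y])+.02*u
      q=np.array([-.1 if k==0 else -.7,.2,1.8,0,1.2,0.]); out=[]
      yt=np.pi/2+V[2]
      for p in [gp([*c,.026],yaw,r(-25),flip),gp([*c,.2],yaw,r(-25),flip),gp([.5,.0,.25],(yaw+yt)/2 if side==0 else yaw+((yt-yaw+np.pi)%(2*np.pi)-np.pi)/2,r(-25),flip),gp([.5,.05,.25],yt,r(-25),flip),gp([.5,.1,.22],yt,r(20),flip),gp(place[k]+[0,0,.08],yt,r(65),flip),gp(place[k],yt,r(65),flip)]:
        q,e1,e2=ik(*p,q); out.append((q.round(2).tolist(),round(e1,1),round(e2,3)))
      print(k,side,flip); [print("  ",o) for o in out]
E
```

```text
U [ 0.3474  0.3296 -0.1622  0.042   0.1585 -0.1975]Traceback (most recent call last):
  File "<stdin>", line 4, in <module>
AttributeError: 'float' object has no attribute 'round'
```

```bash
sed -i 's/\.003\*u\[4\],\.003\*u\[5\]/.3*u[4],.3*u[5]/' kin.py; cat > plan.py <<'E'
from kin import *
print("U",U.round(4))
for q,p,w in zip(Q,P,W):
    a,b=fk(q,U); print((1000*(a-p)).round(1), (Ro.from_quat([w[1],w[2],w[3],w[0]]).inv()*b).magnitude())
r=np.radians
G={0:(.4546,-.0399,-.3163),1:(.4039,-.3769,-.1806)}; place={0:rk([-.03,.075,.1]),1:rk([-.03,-.05,.1])}
for k,(x,y,w) in G.items():
  for side in(0,1):
    for flip in(1,-1):
      yaw=w+side*np.pi; u=np.array([np.cos(yaw),np.sin(yaw)]); c=np.array([x,y])+.02*u
      q=np.array([-.1 if k==0 else -.7,.2,1.8,0,1.2,0.]); out=[]
      yt=np.pi/2+V[2]; ym=yaw+((yt-yaw+np.pi)%(2*np.pi)-np.pi)/2
      for p in [gp([*c,.026],yaw,r(-25),flip),gp([*c,.2],yaw,r(-25),flip),gp([.5,.0,.25],ym,r(-25),flip),gp([.5,.05,.25],yt,r(-25),flip),gp([.5,.1,.22],yt,r(20),flip),gp(place[k]+[0,0,.08],yt,r(65),flip),gp(place[k],yt,r(65),flip)]:
        q,e1,e2=ik(*p,q); out.append((q.round(2).tolist(),round(e1,1),round(e2,3)))
      print(k,side,flip); [print("  ",o) for o in out]
E
python3 plan.py
```

```text
U [ 0.4046  0.4976  0.1078  0.1604  0.0401 -0.0377]
[ 59.9 -36.4   1. ] 0.0006856763446839027
[  0.8 -50.4  -9.9] 0.0011899919160982101
[ 21.7 -67.3   7.1] 0.0014193577179065072
[-14.3 -69.2   1.8] 0.0013386527116817563
0 0 1
   ([-0.12, 0.3, 2.04, 0.09, 1.22, -1.43], np.float64(0.0), np.float64(0.0))
   ([-0.12, 0.08, 1.91, 0.08, 1.59, -1.4], np.float64(0.0), np.float64(0.0))
   ([0.07, 0.08, 1.8, -0.22, 1.64, -2.08], np.float64(0.0), np.float64(0.0))
   ([0.26, -0.02, 1.92, -0.51, 1.4, -2.55], np.float64(3.3), np.float64(0.189))
   ([0.2, -0.08, 2.0, 0.05, 1.09, -2.55], np.float64(7.5), np.float64(0.459))
   ([0.38, 0.12, 1.91, 0.6, 0.73, -2.55], np.float64(10.7), np.float64(0.737))
   ([0.41, 0.21, 1.98, 0.52, 0.56, -2.55], np.float64(10.9), np.float64(0.809))
0 0 -1
   ([-0.12, 0.3, 2.04, 0.09, 1.22, 1.72], np.float64(0.0), np.float64(0.0))
   ([-0.12, 0.08, 1.91, 0.08, 1.59, 1.75], np.float64(0.0), np.float64(0.0))
   ([0.07, 0.08, 1.8, -0.22, 1.64, 1.06], np.float64(0.0), np.float64(0.0))
   ([0.23, -0.02, 1.9, -0.43, 1.4, 0.38], np.float64(0.0), np.float64(0.0))
   ([0.09, -0.
[... 2823 characters left out ...]
([0.01, 0.19, 2.01, 1.25, 1.28, 2.55], np.float64(0.5), np.float64(0.03))
   ([0.02, 0.31, 2.04, 1.29, 1.23, 2.42], np.float64(0.0), np.float64(0.0))
1 1 -1
   ([-0.83, 0.17, 2.2, 0.44, 0.48, -2.55], np.float64(0.9), np.float64(0.069))
   ([-0.85, -0.07, 2.06, 0.36, 0.84, -2.44], np.float64(0.0), np.float64(0.0))
   ([0.12, -0.16, 2.04, -0.42, 1.07, -0.39], np.float64(0.0), np.float64(0.0))
   ([0.23, -0.02, 1.9, -0.43, 1.4, 0.38], np.float64(0.0), np.float64(0.0))
   ([0.09, -0.05, 1.98, 0.37, 1.19, -0.01], np.float64(0.0), np.float64(0.0))
   ([0.02, 0.19, 2.0, 1.24, 1.28, -0.56], np.float64(0.0), np.float64(0.0))
   ([0.02, 0.31, 2.04, 1.29, 1.23, -0.72], np.float64(0.0), np.float64(0.0))
```

```bash
cat >> kin.py <<'E'
G={0:(.4546,-.0399,-.3163),1:(.4039,-.3769,-.1806)}; PY={0:.075,1:-.05}
YT=np.pi/2+V[2]; r=np.radians
def grasp(k,back=0,z=.026):
    x,y,w=G[k]; p,R=gp([x+.02*np.cos(w),y+.02*np.sin(w),z],w,r(-25),-1); return p-back*R.as_matrix()[:,2],R
def gpose(k): return np.array([*G[k][:2],.010]),Ro.from_euler('z',G[k][2])
def goal(k,lift=0,py=None):
    n=np.array([-1,0,0]); n=Ro.from_euler('z',V[2]).apply(n)  # k x u for u=+y rack
    u=Ro.from_euler('z',V[2]).apply([0,1,0]); up=np.array([0,0,1.])
    return rk([-.03,PY[k] if py is None else py,.068+lift]),Ro.from_matrix(np.c_[up,n,-u])
def rel(k):
    p,R=tool(); g,S=gpose(k); return R.inv().apply(g-p),R.inv()*S
def tcp_for(gp_,rl): 
    g,S=gp_; R=S*rl[1].inv(); return g-R.apply(rl[0]),R
E
python3 - <<'E'
from kin import *
for k in(0,1):
    g=grasp(k); p,R=gpose(k); rl=(g[1].inv().apply(p-g[0]),g[1].inv()*R)
    print(k,g[0],rl[0],rl[1].as_rotvec(),"goal tcp",tcp_for(goal(k),rl)[0], tcp_for(goal(k),rl)[1].as_matrix().round(2).tolist())
print(delta(*grasp(0,.1)))
E
```

```text
0 [ 0.47360786 -0.04612104  0.026     ] [-1.13642636e-02 -4.83099739e-18  2.29532898e-02] [ 3.06712436e+00  8.71967125e-17 -6.79965101e-01] goal tcp [0.55379169 0.2630021  0.088     ] [[0.02, 1.0, 0.04], [0.42, -0.04, 0.91], [0.91, 0.0, -0.42]]
1 [ 0.42357472 -0.3804924   0.026     ] [-1.13642636e-02 -2.30806156e-17  2.29532898e-02] [ 3.06712436 -0.         -0.6799651 ] goal tcp [0.54856821 0.13811129 0.088     ] [[0.02, 1.0, 0.04], [0.42, -0.04, 0.91], [0.91, -0.0, -0.42]]
(array([ 5.69, -2.96, 10.66]), array([ 0.3995, -0.3037,  1.8111]))
```

Call:
step_arm([
  {"delta_rot": [0.4,-0.304,1.811],"translation": [5.7,-3,4],"claw": -1},
  {"delta_rot": [0.4,-0.304,1.811],"translation": [5.7,-3,4],"claw": -1},
  {"delta_rot": [0.4,-0.304,1.811],"translation": [5.7,-3,4],"claw": -1},
  {"delta_rot": [0.4,-0.304,1.811],"translation": [5.7,-3,4],"claw": -1},
  {"delta_rot": [0.4,-0.304,1.811],"translation": [5.7,-3,4],"claw": -1},
  {"delta_rot": [0.4,-0.304,1.811],"translation": [5.7,-3,4],"claw": -1},
  {"delta_rot": [0.4,-0.304,1.811],"translation": [5.7,-3,4],"claw": -1},
  {"delta_rot": [0.4,-0.304,1.811],"translation": [5.7,-3,4],"claw": -1},
  {"delta_rot": [0.4,-0.304,1.811],"translation": [5.7,-3,4],"claw": -1},
  {"delta_rot": [0.4,-0.304,1.811],"translation": [5.7,-3,4],"claw": -1},
  {"delta_rot": [0.4,-0.304,1.811],"translation": [5.7,-3,4],"claw": -1},
  {"delta_rot": [0.4,-0.304,1.811],"translation": [5.7,-3,4],"claw": -1},
])

```text
time: 13.52
ee_pos: [0.5169, -0.0583, 0.1839]
eef_rot: [-0.028, 0.983, 0.033, -0.18]
force: [0.5, 0.1, 0.8]
opening: 0.0854
grasp_force: 0.0
```

Call:
step_arm([
  {"delta_rot": [0,0,0],"translation": [0,0,0],"claw": -1},
  {"delta_rot": [0,0,0],"translation": [0,0,0],"claw": -1},
])

```text
time: 13.68
ee_pos: [0.5161, -0.059, 0.1835]
eef_rot: [-0.028, 0.983, 0.037, -0.179]
force: [-0.4, 0.2, -0.4]
opening: 0.0855
grasp_force: 0.0
```

```bash
python3 - <<'E'
from kin import *
print(delta(*grasp(0,.1)),delta(*grasp(0)),env.state()["joint_pos"].round(2))
E
```

```text
(array([2.12, 0.48, 6.32]), array([ 0.0835, -0.0634,  0.3754])) (array([ 1.66, -0.45, 16.27]), array([ 0.0835, -0.0634,  0.3754])) [-0.23  0.29  1.69 -0.04  1.52  1.28]
```

Call:
step_arm([
  {"delta_rot": [0.083,-0.063,0.375],"translation": [2.1,0.5,6.3],"claw": -1},
  {"delta_rot": [0.083,-0.063,0.375],"translation": [2.1,0.5,6.3],"claw": -1},
  {"delta_rot": [0.083,-0.063,0.375],"translation": [2.1,0.5,6.3],"claw": -1},
  {"delta_rot": [0.083,-0.063,0.375],"translation": [2.1,0.5,6.3],"claw": -1},
  {"delta_rot": [0.083,-0.063,0.375],"translation": [2.1,0.5,6.3],"claw": -1},
  {"delta_rot": [0.083,-0.063,0.375],"translation": [2.1,0.5,6.3],"claw": -1},
  {"delta_rot": [0.083,-0.063,0.375],"translation": [2.1,0.5,6.3],"claw": -1},
])

```text
time: 14.27
ee_pos: [0.5131, -0.0598, 0.1183]
eef_rot: [-0.034, 0.964, -0.154, -0.213]
force: [0.3, -0.1, -0.6]
opening: 0.0852
grasp_force: 0.0
```

```bash
python3 - <<'E'
from kin import *
print(delta(*grasp(0,.1)),delta(*grasp(0)),env.state()["joint_pos"].round(2))
E
```

```text
(array([ 0.12, -0.08,  0.13]), array([ 0.0003, -0.0024, -0.0005])) (array([ 0.09, -0.08, 10.13]), array([ 0.0003, -0.0024, -0.0005])) [-0.26  0.41  1.69  0.02  1.48  1.62]
```

Call:
step_arm([
  {"delta_rot": [0,0,0],"translation": [0.1,0,3],"claw": -1},
  {"delta_rot": [0,0,0],"translation": [0.1,0,6],"claw": -1},
  {"delta_rot": [0,0,0],"translation": [0.1,0,8],"claw": -1},
  {"delta_rot": [0,0,0],"translation": [0.1,0,9.5],"claw": -1},
  {"delta_rot": [0,0,0],"translation": [0.1,0,10],"claw": -1},
  {"delta_rot": [0,0,0],"translation": [0.1,0,10],"claw": -1},
  {"delta_rot": [0,0,0],"translation": [0.1,0,10],"claw": -1},
], force=40)

```text
time: 14.85
ee_pos: [0.4736, -0.0472, 0.027]
eef_rot: [-0.034, 0.964, -0.155, -0.213]
force: [0.5, 0.2, -0.1]
opening: 0.0855
grasp_force: 0.0
```

```bash
python3 - <<'E'
from kin import *
print(delta(*grasp(0)),env.state()["force"])
E
```

```text
(array([ 0.01, -0.1 ,  0.1 ]), array([-0.    , -0.0012, -0.0025])) [ 0.53695634  0.16142496 -0.05094128]
```

Call:
step_arm([
  {"delta_rot": [0,0,0],"translation": [0,-0.1,0.1],"claw": 1},
  {"delta_rot": [0,0,0],"translation": [0,-0.1,0.1],"claw": 1},
  {"delta_rot": [0,0,0],"translation": [0,-0.1,0.1],"claw": 1},
  {"delta_rot": [0,0,0],"translation": [0,-0.1,0.1],"claw": 1},
  {"delta_rot": [0,0,0],"translation": [0,-0.1,0.1],"claw": 1},
  {"delta_rot": [0,0,0],"translation": [0,-0.1,0.1],"claw": 1},
], force=40)

```text
time: 15.35
ee_pos: [0.4743, -0.0464, 0.0265]
eef_rot: [-0.034, 0.964, -0.155, -0.213]
force: [2.1, 0.1, 5.7]
opening: 0.0587
grasp_force: 43.8
```

```bash
python3 - <<'E'
from kin import *
import json
rl=rel(0); print(rl[0],rl[1].as_rotvec(), "y-centred expected"); 
json.dump([rl[0].tolist(),rl[1].as_quat().tolist()],open("rl0.json","w"))
s=env.state();print(s["opening"],s["grasp_force"],s["force"])
z=tool()[1].as_matrix()
print("up 15cm in tool",delta(tool()[0]+[0,0,.17],tool()[1]))
E
```

```text
[-1.18906405e-02 -1.77433433e-05  2.37017939e-02] [-3.06769995  0.00539686  0.67626385] y-centred expected
0.05866548434031378 43.84583830833435 [2.09502152 0.14468449 5.74106853]
up 15cm in tool (array([ -7.15,   0.02, -15.42]), array([0., 0., 0.]))
```

Call:
step_arm([
  {"delta_rot": [0,0,0],"translation": [-1.4,0,-3],"claw": 1},
  {"delta_rot": [0,0,0],"translation": [-2.8,0,-6],"claw": 1},
  {"delta_rot": [0,0,0],"translation": [-4.3,0,-9.2],"claw": 1},
  {"delta_rot": [0,0,0],"translation": [-5.7,0,-12.3],"claw": 1},
  {"delta_rot": [0,0,0],"translation": [-7.1,0,-15.4],"claw": 1},
  {"delta_rot": [0,0,0],"translation": [-7.1,0,-15.4],"claw": 1},
])

```text
time: 15.85
ee_pos: [0.4774, -0.047, 0.2014]
eef_rot: [-0.033, 0.965, -0.156, -0.208]
force: [2.0, 0.3, -0.1]
opening: 0.0584
grasp_force: 44.2
```

```bash
python3 - <<'E'
from kin import *
s=env.state();print(s["opening"],s["grasp_force"],s["force"])
print(delta(*gp([.5,.03,.26],YT-.9,r(-25),-1)))
E
```

```text
0.05838140421250264 44.218295216560364 [ 1.95650036  0.27825935 -0.11296621]
(array([-2.66, -8.02, -5.23]), array([-0.3955, -0.0103, -0.8621]))
```

Call:
step_arm([
  {"delta_rot": [-0.1,0,-0.11],"translation": [-1,-2,-2],"claw": 1},
  {"delta_rot": [-0.1,-0.002,-0.22],"translation": [-2,-4,-4],"claw": 1},
  {"delta_rot": [-0.15,-0.003,-0.33],"translation": [-2.7,-6,-5.2],"claw": 1},
  {"delta_rot": [-0.2,-0.005,-0.44],"translation": [-2.7,-8,-5.2],"claw": 1},
  {"delta_rot": [-0.25,-0.006,-0.55],"translation": [-2.7,-8,-5.2],"claw": 1},
  {"delta_rot": [-0.3,-0.008,-0.66],"translation": [-2.7,-8,-5.2],"claw": 1},
  {"delta_rot": [-0.35,-0.01,-0.77],"translation": [-2.7,-8,-5.2],"claw": 1},
  {"delta_rot": [-0.396,-0.01,-0.862],"translation": [-2.7,-8,-5.2],"claw": 1},
  {"delta_rot": [-0.396,-0.01,-0.862],"translation": [-2.7,-8,-5.2],"claw": 1},
  {"delta_rot": [-0.396,-0.01,-0.862],"translation": [-2.7,-8,-5.2],"claw": 1},
])

```text
time: 16.68
ee_pos: [0.4954, 0.0313, 0.2519]
eef_rot: [0.063, 0.927, 0.302, -0.212]
force: [0.1, 0.4, -1.2]
opening: 0.0585
grasp_force: 44.3
```

```bash
python3 - <<'E'
from kin import *
s=env.state();print(s["opening"],s["grasp_force"],s["joint_pos"].round(2))
print(delta(*gp([.5,.08,.26],YT,r(-5),-1)))
E
```

```text
0.05847115546030556 44.26354765892029 [ 0.05  0.2   1.69 -0.23  1.64  1.02]
(array([ 2.58, -3.68, -2.09]), array([-0.2476,  0.329 , -0.8714]))
```

Call:
step_arm([
  {"delta_rot": [-0.031,0.041,-0.109],"translation": [0.5,-0.7,-0.4],"claw": 1},
  {"delta_rot": [-0.062,0.082,-0.218],"translation": [1,-1.4,-0.8],"claw": 1},
  {"delta_rot": [-0.093,0.123,-0.327],"translation": [1.5,-2.1,-1.2],"claw": 1},
  {"delta_rot": [-0.124,0.164,-0.436],"translation": [2,-2.8,-1.6],"claw": 1},
  {"delta_rot": [-0.155,0.205,-0.545],"translation": [2.6,-3.7,-2.1],"claw": 1},
  {"delta_rot": [-0.186,0.246,-0.654],"translation": [2.6,-3.7,-2.1],"claw": 1},
  {"delta_rot": [-0.217,0.287,-0.763],"translation": [2.6,-3.7,-2.1],"claw": 1},
  {"delta_rot": [-0.248,0.329,-0.871],"translation": [2.6,-3.7,-2.1],"claw": 1},
  {"delta_rot": [-0.248,0.329,-0.871],"translation": [2.6,-3.7,-2.1],"claw": 1},
  {"delta_rot": [-0.248,0.329,-0.871],"translation": [2.6,-3.7,-2.1],"claw": 1},
])

```text
time: 17.52
ee_pos: [0.5003, 0.0789, 0.2609]
eef_rot: [0.031, 0.723, 0.69, -0.032]
force: [-0.6, 0.1, -2.0]
opening: 0.0588
grasp_force: 44.2
```

```bash
cat >> kin.py <<'E'
import json
def ld(k): a,b=json.load(open(f"rl{k}.json")); return np.array(a),Ro.from_quat(b)
E
python3 - <<'E'
from kin import *
s=env.state();print(s["opening"],s["grasp_force"],s["joint_pos"].round(2))
print(delta(*tcp_for(goal(0,.12),ld(0))), tcp_for(goal(0,.12),ld(0))[0])
E
```

```text
0.05875142209718122 44.24676954746246 [ 0.07 -0.03  1.87 -0.09  1.32  0.14]
(array([18.98,  4.48,  3.56]), array([ 0.006 ,  1.2248, -0.0016])) [0.5538409  0.2624942  0.20875402]
```

Call:
step_arm([
  {"delta_rot": [0,0.12,0],"translation": [2,0.5,0],"claw": 1},
  {"delta_rot": [0,0.24,0],"translation": [4,1,0],"claw": 1},
  {"delta_rot": [0,0.36,0],"translation": [6,1.5,0.5],"claw": 1},
  {"delta_rot": [0,0.48,0],"translation": [8,2,1],"claw": 1},
  {"delta_rot": [0,0.6,0],"translation": [10,2.5,1.5],"claw": 1},
  {"delta_rot": [0,0.72,0],"translation": [12,3,2],"claw": 1},
  {"delta_rot": [0.002,0.84,0],"translation": [14,3.5,2.5],"claw": 1},
  {"delta_rot": [0.003,0.96,0],"translation": [16,4,3],"claw": 1},
  {"delta_rot": [0.004,1.08,0],"translation": [18,4.5,3.5],"claw": 1},
  {"delta_rot": [0.006,1.2,-0.001],"translation": [19,4.5,3.6],"claw": 1},
  {"delta_rot": [0.006,1.225,-0.001],"translation": [19,4.5,3.6],"claw": 1},
  {"delta_rot": [0.006,1.225,-0.001],"translation": [19,4.5,3.6],"claw": 1},
])

```text
time: 18.52
ee_pos: [0.5522, 0.2633, 0.2053]
eef_rot: [-0.377, 0.609, 0.583, 0.384]
force: [0.3, 0.5, -1.5]
opening: 0.0586
grasp_force: 44.3
```

```bash
python3 - <<'E'
from kin import *
s=env.state();print(s["opening"],s["grasp_force"],s["joint_pos"].round(2))
for l in(.12,.03,.004): print(delta(*tcp_for(goal(0,l),ld(0))))
S=get_image("side");T=get_image("top")
cv2.imwrite("pics/s8.png",np.hstack([crop(S["image"],200,90,130,170,3),crop(T["image"],190,130,130,170,3)]))
E
```

```text
0.058567137386968754 44.34232413768768 [-0.12  0.33  1.93  1.17  1.37 -0.65]
(array([ 0.29,  0.16, -0.22]), array([-0.0083,  0.0014, -0.0053]))
(array([-7.87,  0.26,  3.58]), array([-0.0083,  0.0014, -0.0053]))
(array([-10.23,   0.3 ,   4.68]), array([-0.0083,  0.0014, -0.0053]))
```

View pics/s8.png

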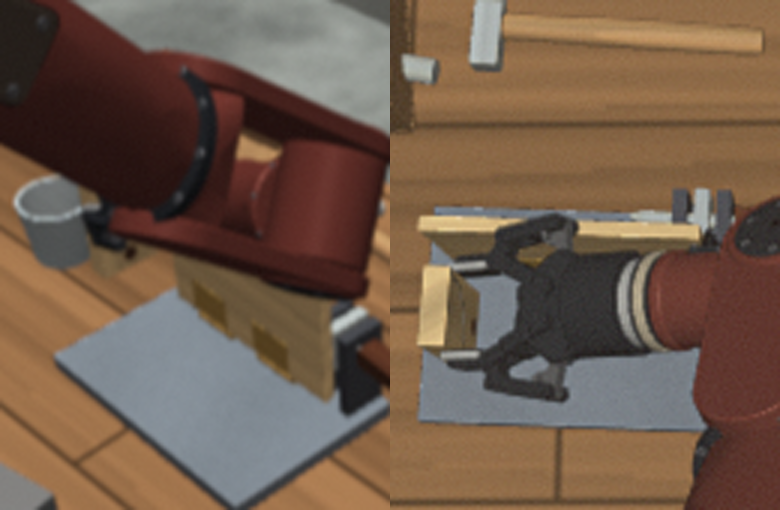

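Call:
step_arm([
  {"delta_rot": [-0.008,0.001,-0.005],"translation": [0.3,-1.2,-0.2],"claw": 1},
  {"delta_rot": [-0.008,0.001,-0.005],"translation": [-2,-1.2,1],"claw": 1},
  {"delta_rot": [-0.008,0.001,-0.005],"translation": [-4,-1.2,2],"claw": 1},
  {"delta_rot": [-0.008,0.001,-0.005],"translation": [-6,-1.2,2.8],"claw": 1},
  {"delta_rot": [-0.008,0.001,-0.005],"translation": [-7.9,-1.2,3.6],"claw": 1},
  {"delta_rot": [-0.008,0.001,-0.005],"translation": [-7.9,-1.2,3.6],"claw": 1},
  {"delta_rot": [-0.008,0.001,-0.005],"translation": [-7.9,-1.2,3.6],"claw": 1},
])

```text
time: 19.2
ee_pos: [0.5417, 0.264, 0.1231]
eef_rot: [-0.371, 0.607, 0.584, 0.391]
force: [0.7, -0.2, 0.2]
opening: 0.0589
grasp_force: 44.3
```

```bash
sed -i 's/rk(\[-.03,PY/rk([-.045,PY/' kin.py; python3 - <<'E'
from kin import *
s=env.state();print(s["opening"],s["force"],s["joint_pos"].round(2))
for l in(.03,.002): print(delta(*tcp_for(goal(0,l),ld(0))))
E
```

```text
0.05892128647030144 [ 0.68080843 -0.2295669   0.17045352] [-0.12  0.46  1.96  1.22  1.3  -0.82]
(array([-0.43, -0.28,  0.09]), array([ 0.0029, -0.0014,  0.0085]))
(array([-2.97, -0.3 ,  1.27]), array([ 0.0029, -0.0014,  0.0085]))
```

Call:
step_arm([
  {"delta_rot": [0.003,-0.001,0.008],"translation": [-0.8,-0.2,0.3],"claw": 1},
  {"delta_rot": [0.003,-0.001,0.008],"translation": [-1.6,-0.2,0.7],"claw": 1},
  {"delta_rot": [0.003,-0.001,0.008],"translation": [-2.2,-0.2,0.95],"claw": 1},
  {"delta_rot": [0.003,-0.001,0.008],"translation": [-2.7,-0.2,1.2],"claw": 1},
  {"delta_rot": [0.003,-0.001,0.008],"translation": [-2.7,-0.2,1.2],"claw": 1},
  {"delta_rot": [0.003,-0.001,0.008],"translation": [-2.7,-0.2,1.2],"claw": 1},
])

```text
time: 19.7
ee_pos: [0.539, 0.2636, 0.0921]
eef_rot: [-0.374, 0.609, 0.582, 0.388]
force: [0.4, -0.2, -1.1]
opening: 0.0586
grasp_force: 44.3
```

```bash
python3 - <<'E'
from kin import *
s=env.state();print(s["opening"],s["force"])
for l in(.0,): print(delta(*tcp_for(goal(0,l),ld(0))))
p,R=tool();a,b=ld(0); print("gauge",p+R.apply(a),(R*b).as_matrix().round(3).tolist())
E
```

```text
0.05862624391713155 [ 0.43872149 -0.23769437 -1.10711475]
(array([-0.32, -0.02,  0.09]), array([-0.0003, -0.001 , -0.0009]))
gauge [0.53964997 0.28013231 0.07135281] [[0.001, -0.999, -0.042], [-0.001, 0.042, -0.999], [1.0, 0.001, -0.001]]
```

Call:
step_arm([
  {"delta_rot": [0,0,0],"translation": [-0.14,0,0.06],"claw": 1},
  {"delta_rot": [0,0,0],"translation": [-0.27,0,0.13],"claw": 1},
  {"delta_rot": [0,0,0],"translation": [-0.32,0,0.15],"claw": 1},
  {"delta_rot": [0,0,0],"translation": [-0.32,0,0.15],"claw": 1},
])

```text
time: 20.03
ee_pos: [0.5396, 0.2637, 0.09]
eef_rot: [-0.374, 0.608, 0.582, 0.389]
force: [-0.7, -1.1, 3.0]
opening: 0.0586
grasp_force: 44.6
```

Call:
step_arm([
  {"delta_rot": [0,0,0],"translation": [0,0,0],"claw": 0},
  {"delta_rot": [0,0,0],"translation": [0,0,0],"claw": -0.5},
  {"delta_rot": [0,0,0],"translation": [0,0,0],"claw": -1},
  {"delta_rot": [0,0,0],"translation": [0,0,0],"claw": -1},
  {"delta_rot": [0,0,0],"translation": [0,0,0],"claw": -1},
  {"delta_rot": [0,0,0],"translation": [0,0,0],"claw": -1},
  {"delta_rot": [0,0,0],"translation": [0,0,-2],"claw": -1},
  {"delta_rot": [0,0,0],"translation": [0,0,-5],"claw": -1},
  {"delta_rot": [0,0,0],"translation": [0,0,-8],"claw": -1},
  {"delta_rot": [0,0,0],"translation": [3,0,-10],"claw": -1},
  {"delta_rot": [0,0,0],"translation": [6,0,-12],"claw": -1},
  {"delta_rot": [0,0,0],"translation": [9,0,-14],"claw": -1},
])

```text
time: 21.03
ee_pos: [0.5355, 0.1736, 0.2301]
eef_rot: [-0.374, 0.61, 0.581, 0.388]
force: [1.2, -0.2, -0.3]
opening: 0.0855
grasp_force: 0.0
```

```bash
python3 - <<'E'
from kin import *
s=env.state();print(s["opening"],s["force"],s["joint_pos"].round(2))
T=get_image("top");S=get_image("side");cv2.imwrite("pics/t9.png",T["image"])
# where the standing gauge's top should be, and is (bright yellowish blob)
p=[rk([x,y,.118]) for x in(-.075,-.015) for y in(.065,.085)]; print(np.array([proj(T,q) for q in p]).round(0).tolist(),np.array([proj(S,q) for q in p]).round(0).tolist())
for im,(x,y,w,h) in((T["image"],(180,215,50,50)),(S["image"],(225,140,60,60))):
    c=cv2.cvtColor(im[y:y+h,x:x+w],cv2.COLOR_BGR2HSV); m=cv2.inRange(c,(15,40,190),(35,140,255)); n,l,st,ce=cv2.connectedComponentsWithStats(m); print([(a[:5]+[x,y,0,0,0]).tolist() for a in st[1:] if a[4]>30])
print(delta(*gp([.47,0,.25],YT-.3,r(0),-1)))
E
```

```text
0.08549473072659036 [ 1.20261046 -0.20712478 -0.33497306] [-0.29  0.26  1.95  1.08  1.5  -0.68]
[[220.0, 259.0], [211.0, 259.0], [222.0, 234.0], [213.0, 234.0]] [[233.0, 190.0], [228.0, 186.0], [250.0, 180.0], [246.0, 177.0]]
[[213, 234, 8, 13, 90], [212, 247, 8, 11, 68]]
[[230, 179, 15, 11, 80]]
(array([ -6.06,  -6.16, -16.58]), array([-0.1606, -1.1298,  0.2695]))
```

Call:
step_arm([
  {"delta_rot": [-0.01,-0.1,0.02],"translation": [-1,-1,-3],"claw": -1},
  {"delta_rot": [-0.02,-0.2,0.05],"translation": [-2,-2,-6],"claw": -1},
  {"delta_rot": [-0.04,-0.3,0.07],"translation": [-3,-3,-9],"claw": -1},
  {"delta_rot": [-0.06,-0.42,0.1],"translation": [-4,-4,-12],"claw": -1},
  {"delta_rot": [-0.08,-0.53,0.12],"translation": [-5,-5,-14],"claw": -1},
  {"delta_rot": [-0.09,-0.64,0.15],"translation": [-6,-6.1,-16.6],"claw": -1},
  {"delta_rot": [-0.11,-0.76,0.18],"translation": [-6,-6.1,-16.6],"claw": -1},
  {"delta_rot": [-0.13,-0.88,0.21],"translation": [-6,-6.1,-16.6],"claw": -1},
  {"delta_rot": [-0.14,-1,0.24],"translation": [-6,-6.1,-16.6],"claw": -1},
  {"delta_rot": [-0.16,-1.13,0.27],"translation": [-6,-6.1,-16.6],"claw": -1},
  {"delta_rot": [-0.16,-1.13,0.27],"translation": [-6,-6.1,-16.6],"claw": -1},
  {"delta_rot": [-0.16,-1.13,0.27],"translation": [-6,-6.1,-16.6],"claw": -1},
])

```text
time: 22.13
ee_pos: [0.4671, 0.003, 0.2442]
eef_rot: [-0.005, 0.815, 0.579, -0.005]
force: [-0.2, 0.5, -0.0]
opening: 0.0856
grasp_force: 0.0
```

```bash
python3 - <<'E'
from kin import *
s=env.state();print(s["joint_pos"].round(2)); p,R=grasp(1,.1); print(delta(p+[0,0,.1],R))
E
```

```text
[-0.14 -0.11  1.97  0.    1.3   0.19]
(array([-36.99,  12.72,   2.66]), array([ 0.2985, -0.3484,  1.3937]))
```

Call:
step_arm([
  {"delta_rot": [0.025,-0.03,0.12],"translation": [-3.3,1.1,0.2],"claw": -1},
  {"delta_rot": [0.05,-0.06,0.24],"translation": [-6.6,2.3,0.5],"claw": -1},
  {"delta_rot": [0.075,-0.09,0.35],"translation": [-9.9,3.4,0.7],"claw": -1},
  {"delta_rot": [0.1,-0.12,0.47],"translation": [-13.2,4.5,1],"claw": -1},
  {"delta_rot": [0.125,-0.15,0.58],"translation": [-16.5,5.7,1.2],"claw": -1},
  {"delta_rot": [0.15,-0.175,0.7],"translation": [-19.8,6.8,1.4],"claw": -1},
  {"delta_rot": [0.175,-0.2,0.82],"translation": [-23,7.9,1.6],"claw": -1},
  {"delta_rot": [0.2,-0.23,0.93],"translation": [-26,9,1.9],"claw": -1},
  {"delta_rot": [0.225,-0.26,1.05],"translation": [-29,10,2.1],"claw": -1},
  {"delta_rot": [0.25,-0.29,1.16],"translation": [-32,11,2.3],"claw": -1},
  {"delta_rot": [0.275,-0.32,1.28],"translation": [-35,12,2.5],"claw": -1},
  {"delta_rot": [0.298,-0.348,1.394],"translation": [-37,12.7,2.7],"claw": -1},
])

```text
time: 23.13
ee_pos: [0.4614, -0.3934, 0.2158]
eef_rot: [-0.021, 0.972, -0.095, -0.216]
force: [1.3, -0.2, 0.3]
opening: 0.0855
grasp_force: 0.0
```

Call:
step_arm([
  {"delta_rot": [0,0,0],"translation": [0,0,0],"claw": -1},
  {"delta_rot": [0,0,0],"translation": [0,0,0],"claw": -1},
  {"delta_rot": [0,0,0],"translation": [0,0,0],"claw": -1},
])

```text
time: 23.38
ee_pos: [0.4623, -0.3898, 0.2163]
eef_rot: [-0.021, 0.972, -0.091, -0.215]
force: [-1.0, 0.6, -0.8]
opening: 0.0855
grasp_force: 0.0
```

```bash
python3 - <<'E'
from kin import *
s=env.state();print(s["joint_pos"].round(2)); print(delta(*grasp(1,.06)))
T=get_image("top")
print("pin handle / gauge1 still: ")
a=cv2.imread("pics/top0.png"); d=cv2.absdiff(a,T["image"]).max(2); print("changed px near gauge1 near end", (d[300:328,465:500]>40).sum())
E
```

```text
[-0.72  0.45  1.43 -0.21  1.64  1.07]
(array([ 4.43, -0.19, 12.93]), array([-0.0042, -0.0008, -0.0041]))
pin handle / gauge1 still: 
changed px near gauge1 near end 772
```

Call:
step_arm([
  {"delta_rot": [-0.004,0,-0.004],"translation": [1.5,-0.2,4],"claw": -1},
  {"delta_rot": [-0.004,0,-0.004],"translation": [3,-0.2,8],"claw": -1},
  {"delta_rot": [-0.004,0,-0.004],"translation": [4.4,-0.2,12],"claw": -1},
  {"delta_rot": [-0.004,0,-0.004],"translation": [4.4,-0.2,15],"claw": -1},
  {"delta_rot": [-0.004,0,-0.004],"translation": [4.4,-0.2,17.5],"claw": -1},
  {"delta_rot": [-0.004,0,-0.004],"translation": [4.4,-0.2,18.7],"claw": -1},
  {"delta_rot": [-0.004,0,-0.004],"translation": [4.4,-0.2,18.8],"claw": -1},
  {"delta_rot": [-0.004,0,-0.004],"translation": [4.4,-0.2,18.8],"claw": -1},
])

```text
time: 24.1
ee_pos: [0.4255, -0.3805, 0.0291]
eef_rot: [-0.018, 0.973, -0.088, -0.215]
force: [0.6, -0.4, 0.6]
opening: 0.0856
grasp_force: 0.0
```

```bash
python3 - <<'E'
from kin import *
s=env.state();print(s["force"]); print(delta(*grasp(1)))
E
```

```text
[ 0.58892657 -0.36161868  0.60781792]
(array([-0.04,  0.03,  0.36]), array([ 0.0035, -0.0023, -0.0003]))
```

Call:
step_arm([
  {"delta_rot": [0,0,0],"translation": [0,0,0.2],"claw": -1},
  {"delta_rot": [0,0,0],"translation": [0,0,0.25],"claw": -1},
  {"delta_rot": [0,0,0],"translation": [0,0,0.25],"claw": 1},
  {"delta_rot": [0,0,0],"translation": [0,0,0.25],"claw": 1},
  {"delta_rot": [0,0,0],"translation": [0,0,0.25],"claw": 1},
  {"delta_rot": [0,0,0],"translation": [0,0,0.25],"claw": 1},
  {"delta_rot": [0,0,0],"translation": [0,0,0.25],"claw": 1},
  {"delta_rot": [0,0,0],"translation": [0,0,0.25],"claw": 1},
], force=40)

```text
time: 24.77
ee_pos: [0.4255, -0.3817, 0.0277]
eef_rot: [-0.017, 0.973, -0.088, -0.214]
force: [1.6, -0.6, 5.9]
opening: 0.0584
grasp_force: 43.5
```

```bash
python3 - <<'E'
from kin import *
rl=rel(1); print(rl[0],rl[1].as_rotvec()); rl[0][1]=0
json.dump([rl[0].tolist(),rl[1].as_quat().tolist()],open("rl1.json","w"))
s=env.state();print(s["opening"],s["grasp_force"],s["force"])
E
```

```text
[-0.01266414 -0.00092626  0.02535842] [-3.06376185e+00  1.21679053e-03  6.71944087e-01]
0.058405147637933155 43.50440204143524 [ 1.63308915 -0.62658277  5.86073855]
```

Call:
step_arm([
  {"delta_rot": [0,0,0],"translation": [-1.4,0,-3],"claw": 1},
  {"delta_rot": [0,0,0],"translation": [-2.8,0,-6],"claw": 1},
  {"delta_rot": [0,0,0],"translation": [-4.3,0,-9.2],"claw": 1},
  {"delta_rot": [0,0,0],"translation": [-5.7,0,-12.3],"claw": 1},
  {"delta_rot": [0,0,0],"translation": [-7.1,0,-15.4],"claw": 1},
  {"delta_rot": [0,0,0],"translation": [-8,0,-17],"claw": 1},
  {"delta_rot": [0,0,0],"translation": [-8,0,-17],"claw": 1},
])

```text
time: 25.35
ee_pos: [0.4253, -0.382, 0.2194]
eef_rot: [-0.015, 0.973, -0.089, -0.211]
force: [0.2, -0.8, -0.8]
opening: 0.0584
grasp_force: 43.8
```

```bash
python3 - <<'E'
from kin import *
s=env.state();print(s["opening"],s["grasp_force"],s["force"])
print(delta(*gp([.47,-.12,.26],YT-.8,r(-20),-1)))
E
```

```text
0.05842551649279312 43.79255175590515 [ 0.15934313 -0.84602187 -0.75864922]
(array([ -2.05, -26.54,  -3.8 ]), array([-0.3359,  0.076 , -0.8453]))
```

Call:
step_arm([
  {"delta_rot": [-0.04,0.01,-0.1],"translation": [-0.2,-3,-0.4],"claw": 1},
  {"delta_rot": [-0.08,0.02,-0.2],"translation": [-0.5,-6,-0.8],"claw": 1},
  {"delta_rot": [-0.12,0.027,-0.3],"translation": [-0.7,-9,-1.2],"claw": 1},
  {"delta_rot": [-0.16,0.036,-0.4],"translation": [-0.9,-12,-1.7],"claw": 1},
  {"delta_rot": [-0.2,0.045,-0.5],"translation": [-1.2,-15,-2.1],"claw": 1},
  {"delta_rot": [-0.24,0.054,-0.6],"translation": [-1.4,-18,-2.5],"claw": 1},
  {"delta_rot": [-0.28,0.063,-0.7],"translation": [-1.6,-21,-3],"claw": 1},
  {"delta_rot": [-0.32,0.07,-0.8],"translation": [-1.9,-24,-3.4],"claw": 1},
  {"delta_rot": [-0.336,0.076,-0.845],"translation": [-2,-26.5,-3.8],"claw": 1},
  {"delta_rot": [-0.336,0.076,-0.845],"translation": [-2,-26.5,-3.8],"claw": 1},
  {"delta_rot": [-0.336,0.076,-0.845],"translation": [-2,-26.5,-3.8],"claw": 1},
])

```text
time: 26.27
ee_pos: [0.468, -0.1173, 0.2543]
eef_rot: [0.057, 0.919, 0.353, -0.165]
force: [-0.2, 0.4, -1.7]
opening: 0.0585
grasp_force: 43.8
```

```bash
python3 - <<'E'
from kin import *
s=env.state();print(s["opening"],s["grasp_force"],s["joint_pos"].round(2))
print(delta(*gp([.5,-.03,.26],YT,r(-5),-1)))
E
```

```text
0.0585143397783117 43.81956696510315 [-0.23  0.06  1.81 -0.28  1.49  0.66]
(array([ 7.53, -4.37, -3.31]), array([-0.1847,  0.245 , -0.7783]))
```

Call:
step_arm([
  {"delta_rot": [-0.025,0.033,-0.105],"translation": [1,-0.6,-0.4],"claw": 1},
  {"delta_rot": [-0.05,0.066,-0.21],"translation": [2,-1.2,-0.9],"claw": 1},
  {"delta_rot": [-0.075,0.1,-0.315],"translation": [3,-1.8,-1.3],"claw": 1},
  {"delta_rot": [-0.1,0.133,-0.42],"translation": [4,-2.4,-1.8],"claw": 1},
  {"delta_rot": [-0.125,0.166,-0.525],"translation": [5,-3,-2.2],"claw": 1},
  {"delta_rot": [-0.15,0.2,-0.63],"translation": [6,-3.6,-2.7],"claw": 1},
  {"delta_rot": [-0.175,0.23,-0.735],"translation": [7,-4.1,-3.1],"claw": 1},
  {"delta_rot": [-0.185,0.245,-0.778],"translation": [7.5,-4.4,-3.3],"claw": 1},
  {"delta_rot": [-0.185,0.245,-0.778],"translation": [7.5,-4.4,-3.3],"claw": 1},
  {"delta_rot": [-0.185,0.245,-0.778],"translation": [7.5,-4.4,-3.3],"claw": 1},
])

```text
time: 27.1
ee_pos: [0.4997, -0.0326, 0.2603]
eef_rot: [0.031, 0.723, 0.689, -0.032]
force: [0.1, -0.2, -1.0]
opening: 0.0584
grasp_force: 43.8
```

```bash
python3 - <<'E'
from kin import *
s=env.state();print(s["opening"],s["grasp_force"],s["joint_pos"].round(2))
print(delta(*tcp_for(goal(1,.12),ld(1))), tcp_for(goal(1,.12),ld(1))[0])
E
```

```text
0.05843169106702983 43.80365788936615 [-0.15 -0.06  1.89 -0.09  1.3  -0.08]
(array([17.48,  2.56,  3.48]), array([ 0.0000e+00,  1.2276e+00, -1.0000e-03])) [0.53341238 0.13701312 0.21011444]
```

Call:
step_arm([
  {"delta_rot": [0,0.12,0],"translation": [1.8,0.3,0],"claw": 1},
  {"delta_rot": [0,0.24,0],"translation": [3.6,0.6,0],"claw": 1},
  {"delta_rot": [0,0.36,0],"translation": [5.4,0.9,0.5],"claw": 1},
  {"delta_rot": [0,0.48,0],"translation": [7.2,1.2,1],"claw": 1},
  {"delta_rot": [0,0.6,0],"translation": [9,1.5,1.5],"claw": 1},
  {"delta_rot": [0,0.72,0],"translation": [11,1.8,2],"claw": 1},
  {"delta_rot": [0,0.84,0],"translation": [13,2.1,2.5],"claw": 1},
  {"delta_rot": [0,0.96,0],"translation": [15,2.4,3],"claw": 1},
  {"delta_rot": [0,1.08,0],"translation": [16.5,2.6,3.5],"claw": 1},
  {"delta_rot": [0,1.2,-0.001],"translation": [17.5,2.6,3.5],"claw": 1},
  {"delta_rot": [0,1.228,-0.001],"translation": [17.5,2.6,3.5],"claw": 1},
  {"delta_rot": [0,1.228,-0.001],"translation": [17.5,2.6,3.5],"claw": 1},
])

```text
time: 28.1
ee_pos: [0.533, 0.1375, 0.2083]
eef_rot: [-0.374, 0.61, 0.581, 0.389]
force: [0.6, 0.1, -1.2]
opening: 0.0586
grasp_force: 43.9
```

Call:
step_arm([
  {"delta_rot": [0,0,0],"translation": [0,0,0],"claw": 1},
  {"delta_rot": [0,0,0],"translation": [0,0,0],"claw": 1},
])

```text
time: 28.27
ee_pos: [0.5352, 0.1377, 0.2126]
eef_rot: [-0.371, 0.608, 0.584, 0.391]
force: [-0.0, 0.2, -0.7]
opening: 0.0584
grasp_force: 43.9
```

```bash
python3 - <<'E'
from kin import *
s=env.state();print(s["opening"],s["grasp_force"],s["joint_pos"].round(2))
for l in(.12,.03,.004): print(delta(*tcp_for(goal(1,l),ld(1))))
S=get_image("side");T=get_image("top")
cv2.imwrite("pics/s10.png",np.hstack([crop(S["image"],200,90,130,170,3),crop(T["image"],190,130,130,170,3)]))
E
```

```text
0.058408248600100555 43.908705711364746 [-0.36  0.3   1.94  1.04  1.53 -0.74]
(array([-0.26, -0.17,  0.03]), array([-0.0003,  0.0016,  0.0057]))
(array([-8.42, -0.22,  3.81]), array([-0.0003,  0.0016,  0.0057]))
(array([-10.78,  -0.24,   4.9 ]), array([-0.0003,  0.0016,  0.0057]))
```

View pics/s10.png

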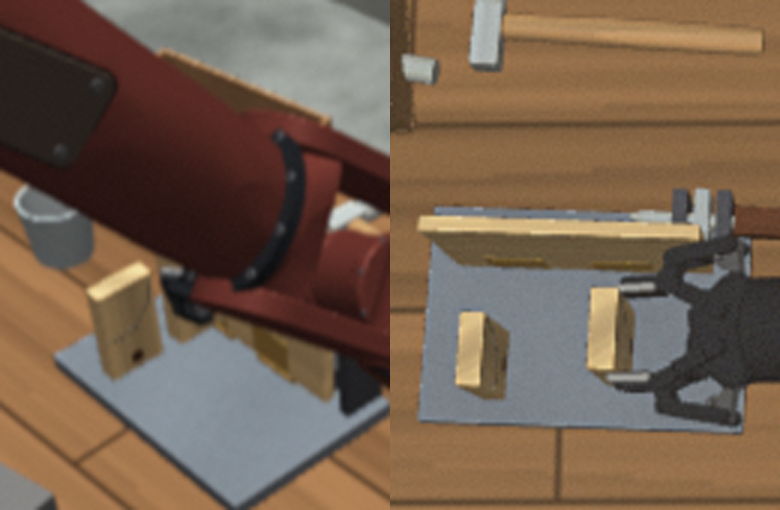

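Call:
step_arm([
  {"delta_rot": [0,0,0.005],"translation": [-2,-0.2,0.9],"claw": 1},
  {"delta_rot": [0,0,0.005],"translation": [-4,-0.2,1.8],"claw": 1},
  {"delta_rot": [0,0,0.005],"translation": [-6,-0.2,2.7],"claw": 1},
  {"delta_rot": [0,0,0.005],"translation": [-8,-0.2,3.6],"claw": 1},
  {"delta_rot": [0,0,0.005],"translation": [-9.4,-0.2,4.3],"claw": 1},
  {"delta_rot": [0,0,0.005],"translation": [-10.1,-0.2,4.6],"claw": 1},
  {"delta_rot": [0,0,0.005],"translation": [-10.1,-0.2,4.6],"claw": 1},
  {"delta_rot": [0,0,0.005],"translation": [-10.1,-0.2,4.6],"claw": 1},
  {"delta_rot": [0,0,0.005],"translation": [-10.1,-0.2,4.6],"claw": 1},
])

```text
time: 29.12
ee_pos: [0.5336, 0.1379, 0.102]
eef_rot: [-0.372, 0.609, 0.582, 0.391]
force: [-0.0, -0.3, -0.8]
opening: 0.0583
grasp_force: 43.9
```

```bash
python3 - <<'E'
from kin import *
s=env.state();print(s["opening"],s["force"])
print(delta(*tcp_for(goal(1,0),ld(1))))
p,R=tool();a,b=ld(1); print("gauge",p+R.apply(a),(R*b).as_matrix().round(3).tolist())
E
```

```text
0.058349972728887124 [-0.01140298 -0.34898148 -0.76957068]
(array([-1.12, -0.02,  0.42]), array([-0.0004, -0.0007,  0.0014]))
gauge [0.53445198 0.15563298 0.07994789] [[-0.001, -0.999, -0.041], [-0.001, 0.041, -0.999], [1.0, -0.001, -0.001]]
```

Call:
step_arm([
  {"delta_rot": [0,0,0],"translation": [-0.4,0,0.18],"claw": 1},
  {"delta_rot": [0,0,0],"translation": [-0.75,0,0.34],"claw": 1},
  {"delta_rot": [0,0,0],"translation": [-0.9,0,0.41],"claw": 1},
  {"delta_rot": [0,0,0],"translation": [-0.95,0,0.43],"claw": 1},
  {"delta_rot": [0,0,0],"translation": [-0.95,0,0.43],"claw": 1},
])

```text
time: 29.53
ee_pos: [0.5328, 0.1381, 0.091]
eef_rot: [-0.374, 0.609, 0.581, 0.391]
force: [-0.6, -0.4, 3.7]
opening: 0.0585
grasp_force: 44.2
```

Contact (about 4.5 N). Release and back off.

Call:
step_arm([
  {"delta_rot": [0,0,0],"translation": [0,0,0],"claw": 0},
  {"delta_rot": [0,0,0],"translation": [0,0,0],"claw": -0.5},
  {"delta_rot": [0,0,0],"translation": [0,0,0],"claw": -1},
  {"delta_rot": [0,0,0],"translation": [0,0,0],"claw": -1},
  {"delta_rot": [0,0,0],"translation": [0,0,0],"claw": -1},
  {"delta_rot": [0,0,0],"translation": [0,0,0],"claw": -1},
  {"delta_rot": [0,0,0],"translation": [0,0,-2],"claw": -1},
  {"delta_rot": [0,0,0],"translation": [0,0,-5],"claw": -1},
  {"delta_rot": [0,0,0],"translation": [0,0,-8],"claw": -1},
  {"delta_rot": [0,0,0],"translation": [3,0,-10],"claw": -1},
  {"delta_rot": [0,0,0],"translation": [6,-2,-13],"claw": -1},
  {"delta_rot": [0,0,0],"translation": [9,-4,-16],"claw": -1},
])

```text
time: 30.53
ee_pos: [0.4921, 0.0346, 0.2309]
eef_rot: [-0.373, 0.609, 0.581, 0.39]
force: [0.7, -0.3, 0.0]
opening: 0.0855
grasp_force: 0.0
```

Call:
step_arm([
  {"delta_rot": [0,-0.12,0],"translation": [0,-2,-3],"claw": -1},
  {"delta_rot": [0,-0.24,0],"translation": [0,-4,-6],"claw": -1},
  {"delta_rot": [0,-0.36,0],"translation": [0,-6,-9],"claw": -1},
  {"delta_rot": [0,-0.48,0],"translation": [0,-8,-12],"claw": -1},
  {"delta_rot": [0,-0.6,0],"translation": [0,-8,-15],"claw": -1},
  {"delta_rot": [0,-0.7,0],"translation": [0,-8,-18],"claw": -1},
  {"delta_rot": [0,-0.8,0],"translation": [0,-8,-18],"claw": -1},
  {"delta_rot": [0,-0.8,0],"translation": [0,-8,-18],"claw": -1},
  {"delta_rot": [0,-0.8,0],"translation": [0,-8,-18],"claw": -1},
])

```text
time: 31.28
ee_pos: [0.405, -0.1235, 0.3055]
eef_rot: [-0.118, 0.712, 0.681, 0.123]
force: [0.4, 0.1, -0.3]
opening: 0.0856
grasp_force: 0.0
```

```bash
python3 - <<'E'
from kin import *
print(env.state()["ee_pos"],env.state()["joint_pos"].round(2))
S=get_image("side");T=get_image("top")
cv2.imwrite("pics/s11.png",np.vstack([np.hstack([crop(S["image"],200,120,190,140,2),crop(T["image"],180,170,190,140,2)]),np.hstack([crop(T["image"],330,170,220,180,380/220),crop(S["image"],260,220,220,180,380/220)])]))
E
```

```text
[ 0.40500075 -0.12349319  0.3055285 ] [-0.65 -0.19  1.95  0.28  1.58 -0.64]
```

View pics/s11.png

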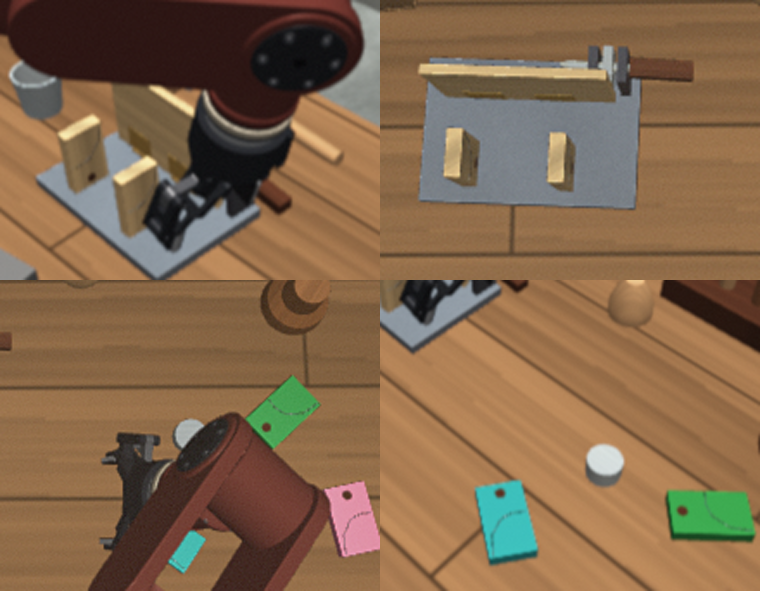

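Both gauges stand on the base, the panel is upright, the pin is home with its shoulder against the plate, and the arm is clear. No other plywood gauge is on the bench.

```bash
python3 -c "
from station import workorder
print(workorder.close_job())"
```

```text
the job is handed in; nothing more can be done
None
```

The job is handed in: the panel stands upright and is pinned, and after that both plywood gauges on the bench were stood on the rack's base, each upright and let go; the last pictures confirm this, but the hand-in returned no verdict.

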